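Fit up four cut pieces on their base plates for tack welding

TASK

Set each of the four cut steel pieces on the base plate that carries its outline, ready to be tacked: flange, pipe stub, square tube and U channel, each upright as it stands now, centred in its painted outline and turned to match it. Lower them onto the plates rather than dropping them, do not tip any over, and leave the tape measure and the paint tin where they are.

Things in the scene. Friction and masses are not known exactly. Their poses are not given: they have to be found in the camera images.
- flange: Neck flange in bright steel, standing: a round disc of 82 mm diameter and 14 mm thickness with four dark bolt holes, and on it a round neck of 40 mm diameter up to 50 mm total height (grip it by the neck), with a dark bore seen on top (it is not open). Origin: centre of the underside, z up. About 0.6 kg.
- pipe: Pipe stub, rusty orange-brown, standing on end: outer diameter 48 mm, wall 5 mm, 60 mm tall, open at both ends. Origin: centre of the lower end, z up the pipe. About 0.3 kg.
- square: Square tube stub, light grey galvanised, standing on end: 50 x 50 mm outside, wall 5 mm, 60 mm tall, open at both ends. Origin: centre of the lower end, z up the tube, x and y square to its faces. About 0.4 kg.
- channel: Piece of U channel, painted blue, lying with its open side up: 80 mm long (x), 44 mm wide over the outside (y), 40 mm tall, walls 6 mm. Origin: centre of the underside, z up. Grip it across the 44 mm. About 0.4 kg.
- plate_flange: Base plate, 100 x 100 x 8 mm, dark red primer, fixed to the table. Origin: centre of its underside; top face 8 mm above it; x and y along its edges. Painted white outline, centred on its top, 4 mm clear of the piece all round: a large circle (inside 90 mm across) with a small concentric circle (33 mm inside) in it. For the flange; the turn does not matter.
- plate_pipe: Base plate, 100 x 100 x 8 mm, dark red primer, fixed to the table. Origin: centre of its underside; top face 8 mm above it; x and y along its edges. Painted white outline, centred on its top, 4 mm clear of the piece all round: a single circle (inside 56 mm across), no circle within it. For the pipe stub; the turn does not matter.
- plate_square: Base plate, 100 x 100 x 8 mm, dark red primer, fixed to the table. Origin: centre of its underside; top face 8 mm above it; x and y along its edges. Painted white outline, centred on its top, 4 mm clear of the piece all round: a square (inside 58 mm), sides along x and y. For the square tube; any quarter turn is right.
- plate_channel: Base plate, 100 x 100 x 8 mm, dark red primer, fixed to the table. Origin: centre of its underside; top face 8 mm above it; x and y along its edges. Painted white outline, centred on its top, 4 mm clear of the piece all round: a rectangle (inside 88 mm along the plate's x by 52 mm along its y). For the channel, its length along the rectangle's, either way round.
- tape: Tape measure, yellow with black sides, 66 x 36 x 62 mm tall, loose. Origin: centre of the underside. To be left alone.
- tin: Paint tin, green, 62 mm diameter, 64 mm tall, loose. Origin: centre of the underside. To be left alone.
There are look-alikes about, which are no part of the job. What is shaped like the plate_flange but yellow is not meant.

How it is judged:
By the outcome, as a careful person would: the job done as asked, in the order asked, and still so for the second after the job is handed in, with the robot touching nothing.
It also fails if it takes over 109 s, if anything falls off the work surface, if the arm or the gripper's body presses on something with over 40 N, if the wrist force passes 120 N, or if a joint passes its speed limit or range.

ROBOT

A 6-joint arm with a two-finger parallel gripper is mounted at the origin on the work surface. World frame = base frame: x ahead of the robot, y to its left, z up, the work surface at z = 0. Lengths are in m, angles in rad, forces in N, time in s.
With the tool pointing down it reaches from about 0.25 to 0.85 m from the base axis. Payload 12.5 kg.
Tool frame: the origin (TCP) lies on the front face of the gripper's body, between the roots of the fingers; the fingertips stand 84 mm ahead of it and the grasp point (between the pads) lies 65 mm ahead of it; z points along the fingers, y is the line along which they close (so a half turn about z gives the same grasp; the last joint's range is limited). The gripper opens to 93 mm and grips with 3 to 60 N. Pads are 15 mm wide; open, the fingers measure 128 mm over their backs; the gripper's body (75 mm by 188 mm) begins 65 mm behind the grasp point.
Start: joints at [1.094, 0.351, 1.652, -0, 1.139, -0.085], TCP at [0.21, 0.508, 0.303] pointing down, gripper open.
Joint ranges: [-2.75, 2.75], [-0.79, 2.1], [0.01, 2.65], [-1.57, 4.71], [0.07, 3.14], [-2.87, 2.87]. Speed limits (rad/s): [2.22, 2.22, 2.79, 3.14, 3.14, 3.14].

INTERFACE

Orientations are given as a unit quaternion [w, x, y, z].
In Python, from station import robot, vision gives the robot as it stands.
- The arm moves only by the tool apply_moves, never from a script. Its argument "steps" is a list of rows, each an object with "offset": the shift along the tool's x, y, z in normalised numbers (1 is 0.8 m), a list of three; "turn": the turn, a rotation vector about the tool's x, y, z in fractions of the full range, 1 being 180 degrees, a list of three; "jaw": the closure, from 0 (fully open) to 1 (shut). In form: [{"offset": [tx, ty, tz], "turn": [rx, ry, rz], "jaw": jaw}, ...]. A call has 1 to 20 rows; each row is the pose to reach, as a shift and turn from the pose commanded when the call began, along the tool's axes at that moment; what a row does not reach only later rows make up. A row lasts 1/12 s, in which the tool goes at most 41.7 mm and 7.16 degrees, less where a joint would pass 70% of its speed; a pose out of reach is approached as far as the arm can. Shift and turn numbers lie between -1 and 1, and a call with a number outside is refused. A call with a gripper value outside its range is refused whole. The fingers move at their own pace and stop on an object; "newtons" is the grip in N (left out, the last holds). Time passes only in rows, so rows that repeat a pose let the fingers close. It gives the time, the measured TCP pose, the force, the opening and the grip force at its end, in the units of the state.
- robot.observe(): the state, without advancing time (a new reading comes with each control period).
- vision.capture(name): name is "scene" or "side" or "wrist"; returns a dict with "img" (400x640x3 uint8, blue, green, red), "vertical_fov" (degrees; the focal length in pixels is half the picture's height over the tangent of half this angle, whatever the lens; pixels are square), "cx", "cy" (the principal point, pixels), "pose" (4x4, takes a point from camera to world coordinates); the wrist camera has in their place "T_tool_cam" (4x4, takes a point from camera to tool coordinates, whose origin is the TCP and whose axes are the flange's). Camera axes: x right, y down, z forward; pixel columns grow to the right and rows downward; lengths in m; the calibration is good to about 2 mm. The wrist camera is an equidistant fisheye: a pixel r from the principal point sees the ray r / f radians off the axis. A picture is of the moment at which its call begins: read the wrist's pose just before it. There is no depth.
- robot.hand_in(): hands the job in; it is judged then, once.
Trained networks look in the newest picture that a camera, given by its name, has taken for a name from the list of things; names that differ only in an ending like _2 or _b are one class to them, and where a whole thing is asked for, a point or a joint stands for the part that bears it (a point fixed in the world has none). Each returns a list of dicts, best first, with "conf" (0 to 1); they miss things now and then, are a little off and sometimes report something else, mostly with a low value. They report only what shows in the picture. A call takes as long as a camera call. They do not tell look-alikes from the thing itself.
- vision.recognise(camera, name): "point" ([x, y, z] in m, in world coordinates, good to about 4 mm: the middle of the surface that is visible of it).
- vision.outline_of(camera, name): "mask" (400x640 bool, what is visible of it).
The state is a dict: "clock": time; "qpos": joint angles; "dq": joint speeds; "joint_torque": joint torques, N m; "tcp_pos": TCP position; "orientation": TCP orientation; "contact_force": force on the tool from outside, world axes, zero at the start; "torque": the same for the moment, N m; "finger_gap": opening from 0.0 (shut) to 1.0 (fully open); "grasp_force": force on a finger pad.
Only numpy, scipy, OpenCV 4.12 (cv2) and the standard library are available. Lean on these libraries where they do the work, as an engineer would, in place of code of your own. Each camera call takes 0.05 s, during which the arm holds its last target. There are 200 camera calls.

## Working session

There is one attempt and no reset: what is moved stays moved. The work goes in short steps, Python scripts to look and compute and a tool call to move; the robot and the scene stay as the last step left them, time stands still between calls to the robot, and variables do not carry over. Pictures are saved under pics/ and viewed, at most 14 in all, crops included, and the job is handed in when it is done.

Besides the shell and the picture viewer there is one more tool, called after "Request:" as name(argument=value, ...), one argument or row to a line, values as JSON. apply_moves: Moves the arm, as the interface text tells. Its arguments: {"type":"object","properties":{"steps":{"type":"array","items":{"type":"object","properties":{"offset":{"type":"array","items":{"type":"number"}},"turn":{"type":"array","items":{"type":"number"}},"jaw":{"type":"number"}}}},"newtons":{"type":"number"}},"required":["steps"]}

```bash
mkdir -p pics; cat > h.py <<'E'
import numpy as np, cv2
from station import robot, vision
from scipy.spatial.transform import Rotation as R
def cap(n):
    s=robot.observe(); c=vision.capture(n); c['f']=200/np.tan(np.radians(c['vertical_fov'])/2)
    if n=='wrist':
        T=np.eye(4); q=s['orientation']; T[:3,:3]=R.from_quat([q[1],q[2],q[3],q[0]]).as_matrix(); T[:3,3]=s['tcp_pos']
        c['pose']=T@np.array(c['T_tool_cam'])
    c['pose']=np.array(c['pose']); c['fish']=n=='wrist'; return c
def rays(c,uv):
    d=(np.atleast_2d(uv).astype(float)-[c['cx'],c['cy']])/c['f']
    if c['fish']:
        r=np.linalg.norm(d,axis=1,keepdims=True)+1e-12
        v=np.hstack([d/r*np.sin(r),np.cos(r)])
    else: v=np.hstack([d,np.ones((len(d),1))])
    return c['pose'][:3,3], v@c['pose'][:3,:3].T
def onz(c,uv,z):
    o,v=rays(c,uv); return (o+v*((z-o[2])/v[:,2])[:,None])[:,:2]
def proj(c,P):
    P=np.atleast_2d(P); p=(P-c['pose'][:3,3])@c['pose'][:3,:3]
    if c['fish']:
        rho=np.linalg.norm(p[:,:2],axis=1,keepdims=True)+1e-12
        d=p[:,:2]/rho*np.arctan2(rho,p[:,2:])
    else: d=p[:,:2]/p[:,2:]
    return d*c['f']+[c['cx'],c['cy']]
E
cat > a.py <<'E'
from h import *
np.set_printoptions(precision=3,suppress=True)
for n in ['scene','side','wrist']:
    c=cap(n); cv2.imwrite(f'pics/{n}0.png',c['img']); print(n,c['f'],c['cx'],c['cy']);print(c['pose'])
    for k in ['flange','pipe','square','channel','plate_flange','plate_pipe','plate_square','plate_channel','tape','tin']:
        for r in vision.recognise(n,k)[:3]: print(k,round(r['conf'],2),np.array(r['point']),proj(c,r['point'])[0].round())
s=robot.observe();print(s)
E
python3 a.py
```

```text
scene 508.5400320259825 324.3034487278421 200.94794914678351
[[-0.809  0.495 -0.317  0.942]
 [ 0.588  0.683 -0.434  0.612]
 [ 0.002 -0.537 -0.844  1.215]
 [ 0.     0.     0.     1.   ]]
flange 0.85 [ 0.393 -0.26   0.015] [301. 129.]
pipe 0.65 [0.451 0.095 0.042] [358. 214.]
square 0.72 [0.374 0.298 0.035] [430. 255.]
channel 0.94 [0.507 0.437 0.015] [427. 329.]
plate_flange 0.91 [0.711 0.417 0.006] [355. 374.]
plate_flange 0.72 [ 0.338 -0.118  0.008] [343. 151.]
plate_flange 0.63 [0.647 0.111 0.016] [302. 261.]
plate_pipe 0.95 [ 0.619 -0.257  0.004] [239. 166.]
plate_square 0.9 [ 0.67  -0.099  0.006] [252. 211.]
plate_channel 0.88 [0.589 0.278 0.012] [359. 298.]
tape 0.64 [ 0.471 -0.103  0.054] [310. 166.]
tin 0.79 [ 0.503 -0.418  0.059] [242. 103.]
side 435.12868274036333 311.2566926266702 199.60711538302695
[[ 0.99  -0.092  0.108  0.323]
 [-0.141 -0.583  0.8   -1.123]
 [-0.011 -0.808 -0.59   0.85 ]
 [ 0.     0.     0.     1.   ]]
flange 0.96 [ 0.382 -0.287  0.021] [292. 266.]
pipe 0.78 [0.449 0.073 0.039] [301. 184.]
square 0.56 [0.369 0.28  0.043] [272. 154.]
channel 0.86 [0.501 0
[... 608 characters left out ...]
200.57077336615038
[[ 0.382  0.894  0.236  0.145]
 [ 0.924 -0.369 -0.098  0.534]
 [-0.001  0.255 -0.967  0.384]
 [ 0.     0.     0.     1.   ]]
square 0.68 [0.363 0.312 0.043] [237. 334.]
plate_flange 0.81 [0.257 0.441 0.006] [289. 230.]
{'clock': 1.65, 'qpos': array([ 1.094,  0.351,  1.652, -0.   ,  1.139, -0.085]), 'dq': array([ 0.001,  0.001, -0.001,  0.001,  0.   , -0.001]), 'joint_torque': array([ -0.   , -49.726, -28.548,   0.07 ,   0.022,   0.   ]), 'tcp_pos': array([0.21 , 0.508, 0.303]), 'orientation': array([0.   , 0.195, 0.981, 0.   ]), 'contact_force': array([-0.191, -0.507, -0.142]), 'torque': array([ 0.003,  0.029, -0.065]), 'grasp_force': 0.0, 'finger_gap': 0.9995294126309615}
```

View pics/scene0.png

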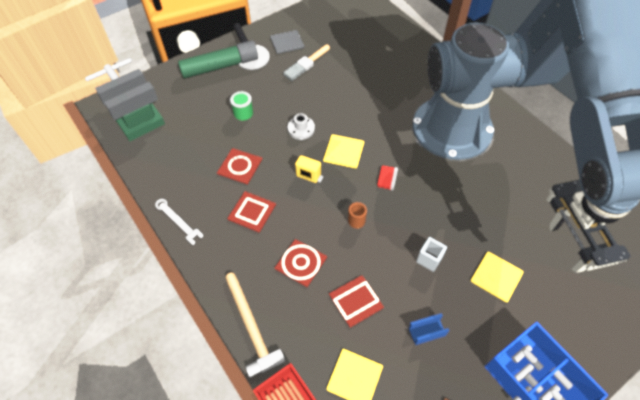

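View pics/side0.png

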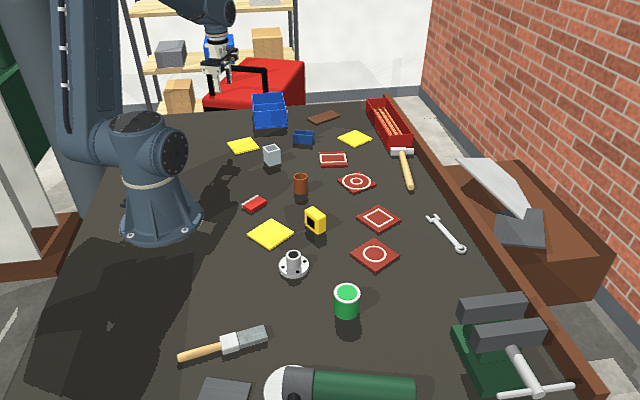

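View pics/wrist0.png

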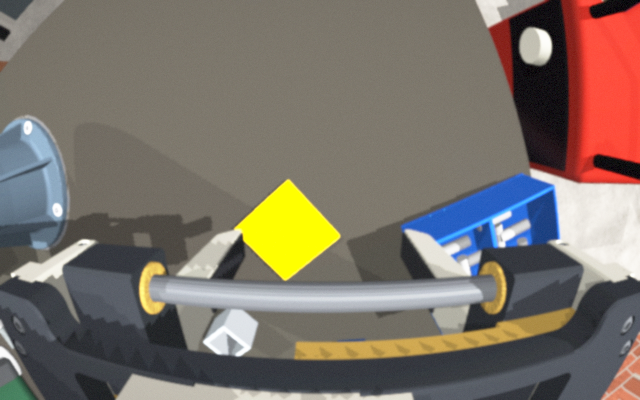

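The scene view shows the red plates at these pixels:
- bullseye (302,261)
- single circle (239,166)
- square (252,211)
- rectangle (359,298)

The pieces are at:
- flange (301,127)
- pipe (358,214)
- square tube (431,253)
- channel (427,328)

Things that could be mistaken for the targets:
- **Flange plate:** yellow plates at (344,151), (497,277) and (355,374). I choose the red bullseye at (302,261).
- **Pipe plate:** the bullseye and single-circle plates could be confused.
- **Channel:** the blue bin at (545,370) and the red block at (388,177) are not the channel.

The side and wrist views agree. Next I move the wrist camera over the plates to measure.

Careful with the scale: shifts go in shares of 0.8 m and turns go in shares of 180 degrees. That gives: -0.54 m / 0.8 = -0.675, -0.03 m / 0.8 = -0.0375, -22.5 degrees / 180 = -0.125.

Request:
apply_moves(
  steps=[
    {"offset":[-0.675,-0.0375,0],"turn":[0,0,-0.125],"jaw":0},
    {"offset":[-0.675,-0.0375,0],"turn":[0,0,-0.125],"jaw":0},
    {"offset":[-0.675,-0.0375,0],"turn":[0,0,-0.125],"jaw":0},
    {"offset":[-0.675,-0.0375,0],"turn":[0,0,-0.125],"jaw":0},
    {"offset":[-0.675,-0.0375,0],"turn":[0,0,-0.125],"jaw":0},
    {"offset":[-0.675,-0.0375,0],"turn":[0,0,-0.125],"jaw":0},
    {"offset":[-0.675,-0.0375,0],"turn":[0,0,-0.125],"jaw":0},
    {"offset":[-0.675,-0.0375,0],"turn":[0,0,-0.125],"jaw":0},
    {"offset":[-0.675,-0.0375,0],"turn":[0,0,-0.125],"jaw":0},
    {"offset":[-0.675,-0.0375,0],"turn":[0,0,-0.125],"jaw":0},
    {"offset":[-0.675,-0.0375,0],"turn":[0,0,-0.125],"jaw":0},
    {"offset":[-0.675,-0.0375,0],"turn":[0,0,-0.125],"jaw":0},
    {"offset":[-0.675,-0.0375,0],"turn":[0,0,-0.125],"jaw":0},
    {"offset":[-0.675,-0.0375,0],"turn":[0,0,-0.125],"jaw":0},
    {"offset":[-0.675,-0.0375,0],"turn":[0,0,-0.125],"jaw":0},
    {"offset":[-0.675,-0.0375,0],"turn":[0,0,-0.125],"jaw":0},
    {"offset":[-0.675,-0.0375,0],"turn":[0,0,-0.125],"jaw":0},
    {"offset":[-0.675,-0.0375,0],"turn":[0,0,-0.125],"jaw":0},
  ],
)

```text
clock: 3.15
tcp_pos: [0.6965, 0.2756, 0.3032]
orientation: [0.0, -0.001, 1.0, 0.0]
contact_force: [-0.4, 1.3, 0.2]
finger_gap: 0.998
grasp_force: 0.0
```

```bash
cat > snap.py <<'E'
import sys,pickle
from h import *
np.set_printoptions(precision=4,suppress=True)
t=sys.argv[1]; cams=sys.argv[2].split(','); D=[]
K=sys.argv[3].split(',') if len(sys.argv)>3 else ['flange','pipe','square','channel','plate_flange','plate_pipe','plate_square','plate_channel']
for n in cams:
    c=cap(n); c['m']={k:[(r['conf'],r['mask']) for r in vision.outline_of(n,k)[:3]] for k in K}; D.append(c)
    cv2.imwrite(f'pics/{t}_{n}.png',c['img'])
    for k in K: print(n,k,[(round(a,2),int(m.sum()),np.argwhere(m).mean(0)[::-1].round(0)) for a,m in c['m'][k]])
pickle.dump(D,open(t+'.pkl','wb')); s=robot.observe(); print(s['clock'],s['tcp_pos'],s['orientation'])
E
python3 snap.py A scene,side,wrist
```

```text
scene flange [(0.59, 486, array([301., 127.]))]
scene pipe [(0.38, 41, array([355., 205.]))]
scene square [(0.94, 593, array([431., 254.]))]
scene channel [(0.87, 760, array([427., 328.]))]
scene plate_flange [(0.73, 1373, array([497., 276.])), (0.6, 1860, array([355., 377.])), (0.56, 549, array([293., 270.]))]
scene plate_pipe [(0.61, 919, array([240., 165.])), (0.17, 871, array([363., 305.]))]
scene plate_square [(0.75, 1142, array([252., 211.])), (0.22, 481, array([301., 126.]))]
scene plate_channel [(0.87, 728, array([363., 308.]))]
side flange [(0.71, 299, array([271., 155.]))]
side pipe [(0.53, 291, array([300., 183.]))]
side square [(0.81, 330, array([272., 155.]))]
side channel [(0.8, 250, array([303., 137.])), (0.44, 296, array([301., 183.]))]
side plate_flange [(0.74, 480, array([356., 182.])), (0.69, 782, array([270., 233.])), (0.59, 356, array([243., 145.]))]
side plate_pipe [(0.76, 955, array([375., 255.]))]
side plate_square [(0.85, 711, array([378., 219.]))]
side plate_channel [(0.67, 405, array([333., 159.]))]
wrist flange [(0.57, 1313, array([19., 17.]))]
wrist pipe [(0.91, 491, array([179.,   6.]))]
wrist square []
wrist channel [(0.61, 2426, array([454.,  33.]))]
wrist plate_flange [(0.93, 5166, array([433., 188.])), (0.63, 5365, array([195., 140.]))]
wrist plate_pipe [(0.57, 1741, array([ 26., 139.]))]
wrist plate_square [(0.72, 2799, array([ 82., 163.])), (0.32, 6614, array([323.,  95.]))]
wrist plate_channel [(0.78, 6569, array([323.,  95.]))]
4.5 [0.6976 0.2744 0.3027] [-0.     -0.0005  1.      0.    ]
```

View pics/A_wrist.png

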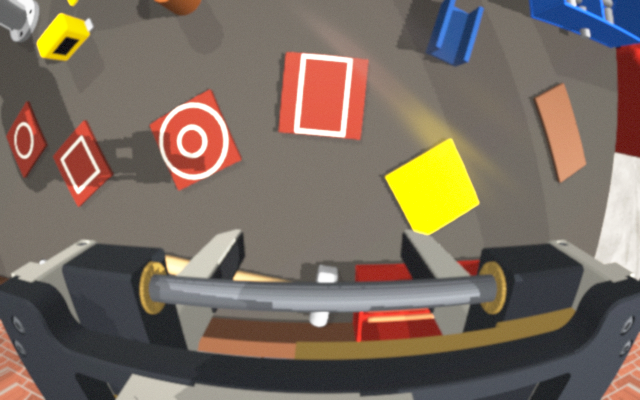

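The wrist view shows the red bullseye at (195,140), red rectangle (323,95), red square (82,163), red circle (26,139), and the channel (455,33). The plate at (433,188) is yellow, a decoy.

Converted, -0.26 m / 0.8 = -0.325, 0.12 m / 0.8 = 0.15.

Request:
apply_moves(
  steps=[
    {"offset":[0.15,-0.325,0],"turn":[0,0,0],"jaw":0},
    {"offset":[0.15,-0.325,0],"turn":[0,0,0],"jaw":0},
    {"offset":[0.15,-0.325,0],"turn":[0,0,0],"jaw":0},
    {"offset":[0.15,-0.325,0],"turn":[0,0,0],"jaw":0},
    {"offset":[0.15,-0.325,0],"turn":[0,0,0],"jaw":0},
    {"offset":[0.15,-0.325,0],"turn":[0,0,0],"jaw":0},
    {"offset":[0.15,-0.325,0],"turn":[0,0,0],"jaw":0},
    {"offset":[0.15,-0.325,0],"turn":[0,0,0],"jaw":0},
    {"offset":[0.15,-0.325,0],"turn":[0,0,0],"jaw":0},
    {"offset":[0.15,-0.325,0],"turn":[0,0,0],"jaw":0},
    {"offset":[0.15,-0.325,0],"turn":[0,0,0],"jaw":0},
  ],
)

```text
clock: 5.42
tcp_pos: [0.5783, 0.0153, 0.3027]
orientation: [0.0, -0.001, 1.0, 0.0]
contact_force: [0.2, -0.6, 0.1]
finger_gap: 0.999
grasp_force: 0.0
```

```bash
python3 snap.py B wrist
```

```text
wrist flange [(0.66, 2186, array([118.,  48.]))]
wrist pipe [(0.75, 1508, array([391.,  71.])), (0.28, 1910, array([532.,  32.]))]
wrist square [(0.84, 1963, array([532.,  31.]))]
wrist channel [(0.83, 1737, array([590., 139.]))]
wrist plate_flange [(0.96, 4607, array([386., 225.])), (0.76, 2043, array([213.,  14.])), (0.69, 908, array([582.,  12.]))]
wrist plate_pipe [(0.78, 3644, array([136., 203.]))]
wrist plate_square [(0.91, 3316, array([241., 236.]))]
wrist plate_channel [(0.64, 3903, array([502., 191.]))]
5.8667 [0.5779 0.0145 0.3027] [-0.     -0.0006  1.     -0.    ]
```

Request:
apply_moves(
  steps=[
    {"offset":[-0.1,-0.225,0],"turn":[0,0,0],"jaw":0},
    {"offset":[-0.1,-0.225,0],"turn":[0,0,0],"jaw":0},
    {"offset":[-0.1,-0.225,0],"turn":[0,0,0],"jaw":0},
    {"offset":[-0.1,-0.225,0],"turn":[0,0,0],"jaw":0},
    {"offset":[-0.1,-0.225,0],"turn":[0,0,0],"jaw":0},
    {"offset":[-0.1,-0.225,0],"turn":[0,0,0],"jaw":0},
    {"offset":[-0.1,-0.225,0],"turn":[0,0,0],"jaw":0},
    {"offset":[-0.1,-0.225,0],"turn":[0,0,0],"jaw":0},
  ],
)

```text
clock: 6.53
tcp_pos: [0.6578, -0.1651, 0.3025]
orientation: [-0.0, -0.0, 1.0, 0.0]
contact_force: [0.1, -0.1, 0.0]
finger_gap: 0.997
grasp_force: 0.0
```

```bash
python3 snap.py C wrist; python3 -c "
import cv2,numpy as np
a=cv2.imread('pics/B_wrist.png')[:250];b=cv2.imread('pics/C_wrist.png')[:250];cv2.imwrite('pics/BC.png',np.vstack([a,b]))"
```

```text
wrist flange [(0.43, 73, array([235.,   1.]))]
wrist pipe [(0.83, 1597, array([518.,  30.]))]
wrist square [(0.91, 1392, array([608.,  14.])), (0.68, 3918, array([511., 173.]))]
wrist channel [(0.77, 311, array([636., 109.]))]
wrist plate_flange [(0.84, 1390, array([622., 213.])), (0.69, 3940, array([511., 173.]))]
wrist plate_pipe [(0.96, 6126, array([248., 144.]))]
wrist plate_square [(0.7, 6058, array([370., 185.]))]
wrist plate_channel [(0.74, 2256, array([588., 146.]))]
6.9833 [ 0.658  -0.1653  0.3029] [ 0.0001 -0.0006  1.     -0.    ]
```

View pics/BC.png

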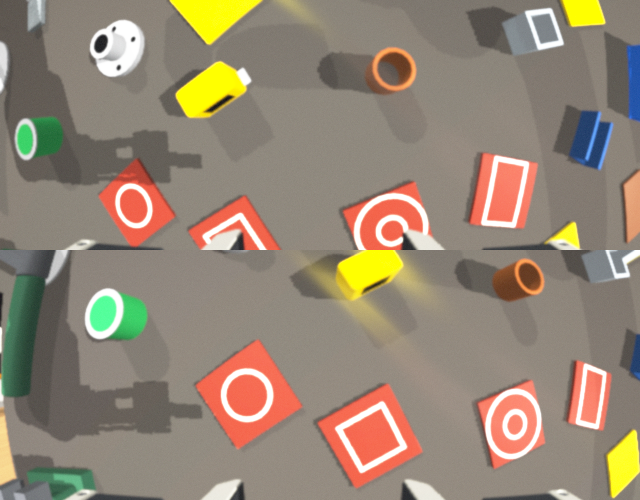

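```bash
cat > fit.py <<'E'
import pickle
from h import *
from scipy.optimize import minimize
from scipy.ndimage import binary_fill_holes
np.set_printoptions(precision=4,suppress=True)
def box(x,y,z0,z1,y0=0): return np.array([[sx*x/2,y0+sy*y/2,z] for sx in(-1,1) for sy in(-1,1) for z in(z0,z1)])
def cyl(d,z0,z1):
    a=np.linspace(0,2*np.pi,48,endpoint=False); return np.vstack([np.c_[d/2*np.cos(a),d/2*np.sin(a),0*a+z] for z in(z0,z1)])
MODEL={'flange':[cyl(.082,0,.014),cyl(.040,.014,.050)],'pipe':[cyl(.048,0,.06)],'square':[box(.05,.05,0,.06)],
 'channel':[box(.08,.044,0,.006),box(.08,.006,0,.04,.019),box(.08,.006,0,.04,-.019)],'plate':[box(.1,.1,0,.008)]}
S=4
def render(c,name,p,z,off,shape):
    m=np.zeros(shape,np.uint8); Rz=R.from_euler('z',p[2]).as_matrix()
    for part in MODEL[name]:
        uv=proj(c,part@Rz.T+[p[0],p[1],z])
        h=cv2.convexHull(uv.astype(np.float32))[:,0]
        cv2.fillConvexPoly(m,np.round(((h-off+.5)*S-.5)*16).astype(np.int32),1,shift=4)
    return m
def prep(mask):
    mask=binary_fill_holes(mask); ys,xs=np.nonzero(mask); o=np.array([max(xs.min()-12,0),max(ys.min()-12,0)])
    sub=mask[o[1]:ys.max()+13,o[0]:xs.max()+13]
    return o,np.kron(sub.astype(np.uint8),np.ones((S,S),np.uint8))
def cost(obs,name,p,z):
    t=0
    for c,(o,m) in obs:
        r=render(c,name,p,z,o,m.shape); t+=1-(r&m).sum()/max(1,(r|m).sum())
    return t/len(obs)
def fit(views,name,p0,z=0.,freez=False,yaws=(0,)):
    obs=[(c,prep(m)) for c,m in views]; best=None
    for y in yaws:
        x0=[p0[0],p0[1],y]+([z] if freez else [])
        sim=np.array([x0]+[np.array(x0)+d for d in np.diag([.008,.008,.15]+([.008] if freez else []))])
        r=minimize(lambda q:cost(obs,name,q,q[3] if freez else z),x0,method='Nelder-Mead',options=dict(initial_simplex=sim,xatol=1e-4,fatol=1e-4,maxiter=160))
        if best is None or r.fun<best.fun: best=r
    return best
def biggest(m,near):
    n,l,s,ce=cv2.connectedComponentsWithStats(m.astype(np.uint8)); 
    i=1+np.argmin(np.linalg.norm(ce[1:]-near,axis=1)+1e3*(s[1:,4]<60)); return binary_fill_holes(l==i)
def red(c):
    h=cv2.cvtColor(c['img'],cv2.COLOR_BGR2HSV); return ((h[...,0]<9)|(h[...,0]>172))&(h[...,1]>110)&(h[...,2]>50)
E
cat > run1.py <<'E'
from fit import *
A=pickle.load(open('A.pkl','rb'));B=pickle.load(open('B.pkl','rb'));C=pickle.load(open('C.pkl','rb'))
V={'sc':A[0],'si':A[1],'A':A[2],'B':B[0],'C':C[0]}
G={'plate_flange':(.645,.10,'sc si A'),'plate_pipe':(.617,-.262,'sc si B C'),'plate_square':(.67,-.10,'sc si A C'),'plate_channel':(.593,.272,'si A B'),
 'flange':(.387,-.275,'sc B'),'pipe':(.45,.085,'si B C'),'square':(.37,.29,'sc si B'),'channel':(.504,.43,'sc si A B')}
Y=np.arange(0,1.57,.4)
for k,(x,y,vs) in G.items():
    nm='plate' if 'plate' in k else k; views=[]
    for v in vs.split():
        c=V[v]; near=proj(c,[x,y,.008 if nm=='plate' else .025])[0]
        if nm=='plate': m=biggest(red(c),near)
        else:
            ms=[m for _,m in c['m'][k]]; m=min(ms,key=lambda m:np.linalg.norm(np.argwhere(m).mean(0)[::-1]-near))
        views.append((c,m)); yy=(0,) if nm in('flange','pipe') else (np.arange(0,3.1,.5) if nm=='channel' else Y)
        r=fit([(c,m)],nm,(x,y),0,False,yy); print(k,v,int(m.sum()),r.x,round(r.fun,3))
    r=fit(views,nm,(x,y),0,True,yy); print('  JOINT',r.x,np.degrees(r.x[2]).round(1),round(r.fun,3))
E
time python3 run1.py
```

```text
plate_flange sc 175 [0.6316 0.1014 0.9574] 0.836
plate_flange si 282 [0.645  0.1281 1.3248] 0.447
plate_flange A 356 [0.61   0.0648 1.5427] 0.677
  JOINT [ 0.6479  0.1385 -0.3071 -0.0084] -17.6 0.682
plate_pipe sc 155 [ 0.659  -0.2604  0.7732] 0.759
plate_pipe si 192 [ 0.6573 -0.2514  0.842 ] 0.735
plate_pipe B 712 [ 0.6511 -0.2414 -0.2143] 0.576
plate_pipe C 1305 [ 0.6436 -0.2359 -0.0609] 0.517
  JOINT [ 0.6528 -0.2441 -0.4045  0.0042] -23.2 0.661
plate_square sc 262 [ 0.7069 -0.1147 -1.0584] 0.716
plate_square si 188 [ 0.6365 -0.0893  0.4799] 0.713
plate_square A 723 [ 0.7058 -0.0956 -0.432 ] 0.652
plate_square C 1748 [ 0.6799 -0.0725  0.5087] 0.547
  JOINT [ 0.703  -0.1149  0.4941  0.0033] 28.3 0.661
plate_channel si 137 [0.6007 0.3094 1.4141] 0.652
plate_channel A 2773 [0.5902 0.2997 1.4775] 0.385
plate_channel B 1422 [ 0.5908  0.3068 -0.1044] 0.501
  JOINT [0.5902 0.3006 1.4651 0.0089] 83.9 0.526
flange sc 486 [ 0.3871 -0.2719  0.0725] 0.093
flange B 2186 [ 0.387  -0.275   0.1475] 0.062
  JOINT [ 0.3838 -0.2802  0.3451 -0.0089] 19.8 0.069
pipe si 291 [0.4495 0.0902 0.0496] 0.084
pipe B 1508 [0.4503 0.0885 0.0378] 0.038
pipe C 1597 [0.4503 0.088  0.0353] 0.056
  JOINT [ 0.4497  0.089   0.0834 -0.0014] 4.8 0.062
square sc 593 [0.3672 0.2976 0.3444] 0.05
square si 330 [0.3669 0.2948 0.3239] 0.059
square B 1963 [0.3666 0.2949 0.3653] 0.029
  JOINT [ 0.3662  0.2968  0.3418 -0.0019] 19.6 0.052
channel sc 760 [ 0.503   0.4376 -0.31  ] 0.06
channel si 250 [0.5012 0.4389 3.0013] 0.125
channel A 2426 [ 0.5034  0.4364 -0.3361] 0.029
channel B 1737 [ 0.5035  0.4361 -0.3325] 0.032
  JOINT [ 0.5029  0.4373 -0.325  -0.0015] -18.6 0.073
real	0m11.364s
user	0m11.709s
sys	0m0.419s
```

```bash
cat > run2.py <<'E'
from fit import *
A=pickle.load(open('A.pkl','rb'));B=pickle.load(open('B.pkl','rb'));C=pickle.load(open('C.pkl','rb'))
V={'sc':A[0],'si':A[1],'A':A[2],'B':B[0],'C':C[0]}
G={'plate_flange':(.645,.10,'si A C'),'plate_pipe':(.617,-.262,'sc si A B C'),'plate_square':(.67,-.10,'sc si A C'),'plate_channel':(.593,.272,'si A B C')}
def red2(c):
    h=cv2.cvtColor(c['img'],cv2.COLOR_BGR2HSV); b=c['img'].astype(int)
    m=((b[...,2]>b[...,1]*1.35+15)&(b[...,2]>b[...,0]*1.35+15))|((b.min(2)>170))
    return cv2.morphologyEx(m.astype(np.uint8),cv2.MORPH_OPEN,np.ones((3,3)))
for k,(x,y,vs) in G.items():
    views=[]
    for v in vs.split():
        c=V[v]; near=proj(c,[x,y,.008])[0]
        ms=[m for _,m in c['m'][k]]; m=min(ms,key=lambda m:np.linalg.norm(np.argwhere(m).mean(0)[::-1]-near))
        m2=biggest(red2(c),near)
        views.append((c,m2))
        for t,mm in (('net',m),('col',m2)):
            r=fit([(c,mm)],'plate',(x,y),0,False,np.arange(0,1.57,.4)); print(k,v,t,int(mm.sum()),r.x[:2],np.degrees(r.x[2]).round(1)%90,round(r.fun,3))
    views=[q for q in views if cost([(q[0],prep(q[1]))],'plate',r.x,0)<.2]
    if views: r=fit(views,'plate',r.x[:2],0,True,[r.x[2]]); print('  JOINT',len(views),r.x,np.degrees(r.x[2]).round(1)%90,round(r.fun,3))
E
time python3 run2.py
```

```text
plate_flange si net 480 [0.6462 0.1065] 24.5 0.12
plate_flange si col 409 [0.6468 0.1075] 22.799999999999997 0.251
plate_flange A net 5365 [0.6473 0.1045] 23.299999999999997 0.025
plate_flange A col 5381 [0.6477 0.1045] 23.2 0.031
plate_flange C net 3940 [0.647  0.1051] 23.1 0.029
plate_flange C col 3949 [0.6471 0.1063] 23.0 0.036
  JOINT 2 [0.6472 0.1052 0.4014 0.0015] 23.0 0.036
plate_pipe sc net 919 [ 0.6144 -0.2589] 31.6 0.093
plate_pipe sc col 158 [ 0.6591 -0.2603] 43.8 0.756
plate_pipe si net 955 [ 0.6167 -0.2587] 32.9 0.045
plate_pipe si col 960 [ 0.6149 -0.2586] 32.1 0.043
plate_pipe A net 1741 [ 0.6155 -0.2613] 31.4 0.045
plate_pipe A col 1705 [ 0.6154 -0.2629] 32.2 0.042
plate_pipe B net 3644 [ 0.616 -0.261] 32.4 0.032
plate_pipe B col 3738 [ 0.6163 -0.2617] 32.5 0.023
plate_pipe C net 6126 [ 0.6156 -0.2609] 32.4 0.021
plate_pipe C col 6354 [ 0.6156 -0.2609] 32.5 0.022
  JOINT 4 [ 0.6153 -0.2607  0.5569  0.0014] 31.9 0.036
plate_square sc net 1142 [ 0.6694 -0.1035] 29.4 0.049
plate_square sc col 1166 [ 0.6704 -0.1031] 29.5 0.034
plate_square si net 711 [ 0.6697 -0.1033] 29.6 0.062
plate_square si col 722 [ 0.6682 -0.1029] 29.9 0.049
plate_square A net 2799 [ 0.6692 -0.105 ] 29.7 0.04
plate_square A col 2851 [ 0.6699 -0.1064] 30.0 0.024
plate_square C net 6058 [ 0.6691 -0.1047] 29.8 0.022
plate_square C col 6242 [ 0.6694 -0.105 ] 29.9 0.02
  JOINT 4 [ 0.6693 -0.1045  0.5196  0.0005] 29.8 0.044
plate_channel si net 405 [0.5952 0.2732] 84.4 0.061
plate_channel si col 395 [0.5958 0.2742] 85.2 0.08
plate_channel A net 6569 [0.5954 0.273 ] 84.4 0.028
plate_channel A col 6798 [0.5951 0.2731] 84.5 0.023
plate_channel B net 3903 [0.5952 0.2741] 84.4 0.036
plate_channel B col 3989 [0.5954 0.2746] 84.6 0.02
plate_channel C net 2256 [0.5951 0.2737] 84.2 0.047
plate_channel C col 2324 [0.5954 0.2748] 84.6 0.033
  JOINT 4 [0.5953 0.2737 1.4751 0.0008] 84.5 0.041
real	0m8.071s
user	0m8.569s
sys	0m0.357s
```

Every height fits (plates at z≈0, pieces at z≈0), and the piece positions agree to about 1–2 mm between views. The flange needs one closer look on the way to it.

Converted, 0.2 m / 0.8 = 0.25, -0.1 m / 0.8 = -0.125.

Request:
apply_moves(
  steps=[
    {"offset":[0.25,-0.125,0.0625],"turn":[0,0,0],"jaw":0},
    {"offset":[0.25,-0.125,0.0625],"turn":[0,0,0],"jaw":0},
    {"offset":[0.25,-0.125,0.0625],"turn":[0,0,0],"jaw":0},
    {"offset":[0.25,-0.125,0.0625],"turn":[0,0,0],"jaw":0},
    {"offset":[0.25,-0.125,0.0625],"turn":[0,0,0],"jaw":0},
    {"offset":[0.25,-0.125,0.0625],"turn":[0,0,0],"jaw":0},
    {"offset":[0.25,-0.125,0.0625],"turn":[0,0,0],"jaw":0},
    {"offset":[0.25,-0.125,0.0625],"turn":[0,0,0],"jaw":0},
    {"offset":[0.25,-0.125,0.0625],"turn":[0,0,0],"jaw":0},
  ],
)

```text
clock: 7.73
tcp_pos: [0.4588, -0.2658, 0.2532]
orientation: [0.0, -0.0, 1.0, -0.0]
contact_force: [-0.3, 0.2, -0.7]
finger_gap: 1.001
grasp_force: 0.0
```

```bash
cat > go.py <<'E'
# go(x,y,z,psi_deg): offset/turn in tool axes for target TCP
from h import *
def go(x,y,z,psi):
    s=robot.observe(); q=s['orientation']; M=R.from_quat([q[1],q[2],q[3],q[0]]).as_matrix()
    d=M.T@(np.array([x,y,z])-s['tcp_pos']); a=np.radians(psi)
    T=np.c_[[np.sin(a),-np.cos(a),0],[np.cos(a),np.sin(a),0],[0,0,-1]]; T[:,0]=-0+np.cross(T[:,1],T[:,2])
    w=np.degrees(R.from_matrix(M.T@T).as_rotvec())
    print('now',s['clock'],s['tcp_pos'],'-> offset',d.round(4),'turn',w.round(2))
E
python3 snap.py D wrist flange; python3 - <<'E'
from fit import *
from go import go
D=pickle.load(open('D.pkl','rb'));B=pickle.load(open('B.pkl','rb'))
V=[(D[0],D[0]['m']['flange'][0][1]),(B[0],B[0]['m']['flange'][0][1])]
for v in [V[:1],V]:
    for f in (0,1):
        r=fit(v,'flange',(.387,-.275),0,f); print(r.x,r.fun)
p=fit(V[:1],'flange',(.387,-.275)).x
go(p[0],p[1],.2,90); go(p[0],p[1],.102,90)
E
python3 -c "
import cv2
cv2.imwrite('pics/Dc.png',cv2.imread('pics/D_wrist.png')[:260])"
```

```text
wrist flange [(0.78, 4835, array([316., 118.]))]
7.8333 [ 0.4591 -0.2654  0.253 ] [ 0.0004 -0.001   1.     -0.0002]
[ 0.3861 -0.2738  0.1077] 0.02973547502547136
[ 0.3861 -0.274   0.1548 -0.0041] 0.02271681325424424
[ 0.3864 -0.2741  0.1325] 0.04796051968398812
[ 0.3863 -0.2742  0.0633 -0.0015] 0.04491703428110111
now 7.8333 [ 0.4591 -0.2654  0.253 ] -> offset [ 0.073  -0.0082  0.053 ] turn [-0.02  0.04  0.11]
now 7.8333 [ 0.4591 -0.2654  0.253 ] -> offset [ 0.0731 -0.0081  0.151 ] turn [-0.02  0.04  0.11]
```

View pics/Dc.png

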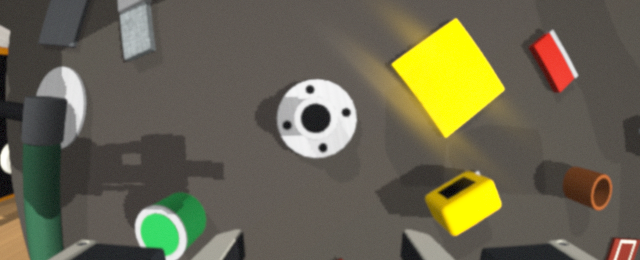

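The flange is clear at (316,118), with no neighbours near it. I descend and grip the neck.

Converted, 0.15 m / 0.8 = 0.1875, 0.073 m / 0.8 = 0.0913.

Request:
apply_moves(
  newtons=40,
  steps=[
    {"offset":[0.0913,-0.01,0.0625],"turn":[0,0,0],"jaw":0},
    {"offset":[0.0913,-0.01,0.0625],"turn":[0,0,0],"jaw":0},
    {"offset":[0.0913,-0.01,0.1125],"turn":[0,0,0],"jaw":0},
    {"offset":[0.0913,-0.01,0.1438],"turn":[0,0,0],"jaw":0},
    {"offset":[0.0913,-0.01,0.1688],"turn":[0,0,0],"jaw":0},
    {"offset":[0.0913,-0.01,0.1875],"turn":[0,0,0],"jaw":0},
    {"offset":[0.0913,-0.01,0.1875],"turn":[0,0,0],"jaw":0.3},
    {"offset":[0.0913,-0.01,0.1875],"turn":[0,0,0],"jaw":0.6},
    {"offset":[0.0913,-0.01,0.1875],"turn":[0,0,0],"jaw":0.8},
    {"offset":[0.0913,-0.01,0.1875],"turn":[0,0,0],"jaw":1},
    {"offset":[0.0913,-0.01,0.1875],"turn":[0,0,0],"jaw":1},
    {"offset":[0.0913,-0.01,0.1875],"turn":[0,0,0],"jaw":1},
    {"offset":[0.0913,-0.01,0.1875],"turn":[0,0,0],"jaw":1},
    {"offset":[0.0913,-0.01,0.1875],"turn":[0,0,0],"jaw":1},
  ],
)

```text
clock: 9.0
tcp_pos: [0.3852, -0.274, 0.103]
orientation: [0.0, -0.0, 1.0, -0.0]
contact_force: [0.1, -0.3, -0.4]
finger_gap: 0.48
grasp_force: 0.0
```

```bash
python3 - <<'E'
from go import *
go(.6473,.1050,.20,90); go(.6473,.1050,.11,90); s=robot.observe(); print(s['finger_gap'],s['grasp_force'],s['contact_force'])
E
```

```text
now 9.0 [ 0.38516476 -0.27396019  0.10301302] -> offset [-0.2625  0.3787 -0.097 ] turn [-0.02  0.02  0.05]
now 9.0 [ 0.38516476 -0.27396019  0.10301302] -> offset [-0.2625  0.3787 -0.007 ] turn [-0.02  0.02  0.05]
0.47962853378264125 0.0 [ 0.05548293 -0.31056272 -0.39302501]
```

Still closing (0.48 × 93 = 45 mm), so I wait and then lift a little.

Converted, -0.1 m / 0.8 = -0.125, -0.02 m / 0.8 = -0.025.

Request:
apply_moves(
  newtons=40,
  steps=[
    {"offset":[0,0,0],"turn":[0,0,0],"jaw":1},
    {"offset":[0,0,0],"turn":[0,0,0],"jaw":1},
    {"offset":[0,0,0],"turn":[0,0,0],"jaw":1},
    {"offset":[0,0,0],"turn":[0,0,0],"jaw":1},
    {"offset":[0,0,0],"turn":[0,0,0],"jaw":1},
    {"offset":[0,0,-0.025],"turn":[0,0,0],"jaw":1},
    {"offset":[0,0,-0.075],"turn":[0,0,0],"jaw":1},
    {"offset":[0,0,-0.125],"turn":[0,0,0],"jaw":1},
    {"offset":[0,0,-0.125],"turn":[0,0,0],"jaw":1},
  ],
)

```text
clock: 9.75
tcp_pos: [0.3868, -0.2754, 0.2084]
orientation: [0.003, -0.001, 1.0, -0.003]
contact_force: [2.1, -2.4, -4.2]
finger_gap: 0.425
grasp_force: 40.0
```

```bash
python3 - <<'E'
from go import *
go(.6473,.1050,.20,90); go(.6473,.1050,.11,90); s=robot.observe(); print(s['finger_gap'],s['grasp_force'],s['contact_force'])
E
python3 snap.py E wrist flange,plate_flange
```

```text
now 9.75 [ 0.3868067  -0.27538175  0.20835735] -> offset [-0.2608  0.3802  0.0078] turn [-0.34  0.38  0.06]
now 9.75 [ 0.3868067  -0.27538175  0.20835735] -> offset [-0.2602  0.3807  0.0978] turn [-0.34  0.38  0.06]
0.42451405016178684 39.99800205230713 [ 2.1466163  -2.41067454 -4.20771169]
wrist flange [(0.6, 9906, array([322., 226.]))]
wrist plate_flange [(0.69, 8746, array([473., 141.])), (0.57, 184, array([633., 350.]))]
9.9 [ 0.3846 -0.2735  0.2018] [-0.0005 -0.0004  1.      0.0004]
```

View pics/E_wrist.png

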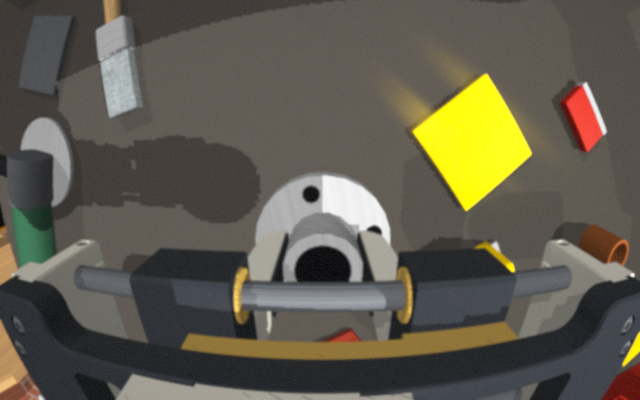

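```bash
python3 - <<'E'
from fit import *
from go import go
c=pickle.load(open('E.pkl','rb'))[0]; p=[.3846,-.2735,.2018]
print(proj(c,[[.3846,-.2735,.2018-.052],[.3856,-.2735,.2018-.052],[.3846,-.2735,.2018-.103+.014]]))
print(onz(c,[[324,268]],.2018-.052))
# disc top arc: light pixels, upper part
m=c['m']['flange'][0][1]; pts=[]
for u in range(275,372,4):
    col=np.nonzero(m[:,u])[0]
    if len(col): pts.append([u,col[0]-.5])
xy=onz(c,pts,.2018-.1025+.014)
A=np.c_[2*xy,np.ones(len(xy))]; s=np.linalg.lstsq(A,(xy**2).sum(1),rcond=None)[0]; print('disc centre',s[:2],'r',np.sqrt(s[2]+s[:2]@s[:2]))
go(.6473,.1050,.20,90); go(.6473,.1050,.115,90)
E
```

```text
[[329.5754 260.0373]
 [329.5551 261.8247]
 [328.6658 233.2897]]
[[ 0.3891 -0.2763]]
disc centre [ 0.3875 -0.2772] r 0.040645836965796114
now 9.9 [ 0.3846 -0.2735  0.2018] -> offset [-0.263   0.3783  0.0018] turn [ 0.04 -0.05  0.05]
now 9.9 [ 0.3846 -0.2735  0.2018] -> offset [-0.2631  0.3782  0.0868] turn [ 0.04 -0.05  0.05]
```

```bash
cat > inhand.py <<'E'
from fit import *
c=pickle.load(open('E.pkl','rb'))[0]; T=c['pose']@np.linalg.inv(np.array(c['T_tool_cam'])); print(T[:3,3])
print(proj(c,(T@[0,0,.052,1])[:3]))
Ci=dict(c); Ci['pose']=np.array(c['T_tool_cam'])   # tool coordinates
print('bore tool xy',onz(Ci,[[324,268]],.052))
m=c['m']['flange'][0][1]; pts=[]
for u in range(275,372,4):
    col=np.nonzero(m[:,u])[0]
    if len(col): pts.append([u,col[0]-.5])
xy=onz(Ci,pts,.0885)
A=np.c_[2*xy,np.ones(len(xy))]; s=np.linalg.lstsq(A,(xy**2).sum(1),rcond=None)[0]; print('disc tool xy',s[:2],'r',np.sqrt(s[2]+s[:2]@s[:2]))
E
python3 inhand.py
```

```text
[ 0.3868 -0.2754  0.2084]
[[325.1689 270.6945]]
bore tool xy [[ 0.0015 -0.0006]]
disc tool xy [ 0.0025 -0.0013] r 0.03920808226375195
```

Converted, 0.378 m / 0.8 = 0.4725, -0.263 m / 0.8 = -0.3288.

Request:
apply_moves(
  steps=[
    {"offset":[-0.025,0.0375,0],"turn":[0,0,0],"jaw":1},
    {"offset":[-0.3288,0.4725,0],"turn":[0,0,0],"jaw":1},
    {"offset":[-0.3288,0.4725,0],"turn":[0,0,0],"jaw":1},
    {"offset":[-0.3288,0.4725,0],"turn":[0,0,0],"jaw":1},
    {"offset":[-0.3288,0.4725,0],"turn":[0,0,0],"jaw":1},
    {"offset":[-0.3288,0.4725,0],"turn":[0,0,0],"jaw":1},
    {"offset":[-0.3288,0.4725,0],"turn":[0,0,0],"jaw":1},
    {"offset":[-0.3288,0.4725,0],"turn":[0,0,0],"jaw":1},
    {"offset":[-0.3288,0.4725,0],"turn":[0,0,0],"jaw":1},
    {"offset":[-0.3288,0.4725,0],"turn":[0,0,0],"jaw":1},
    {"offset":[-0.3288,0.4725,0],"turn":[0,0,0],"jaw":1},
    {"offset":[-0.3288,0.4725,0],"turn":[0,0,0],"jaw":1},
    {"offset":[-0.3288,0.4725,0.0125],"turn":[0,0,0],"jaw":1},
    {"offset":[-0.3288,0.4725,0.0375],"turn":[0,0,0],"jaw":1},
    {"offset":[-0.3288,0.4725,0.0625],"turn":[0,0,0],"jaw":1},
    {"offset":[-0.3288,0.4725,0.0813],"turn":[0,0,0],"jaw":1},
    {"offset":[-0.3288,0.4725,0.0938],"turn":[0,0,0],"jaw":1},
    {"offset":[-0.3288,0.4725,0.0938],"turn":[0,0,0],"jaw":1},
    {"offset":[-0.3288,0.4725,0.0938],"turn":[0,0,0],"jaw":1},
  ],
)

```text
clock: 11.48
tcp_pos: [0.6472, 0.1037, 0.1265]
orientation: [-0.001, -0.0, 1.0, -0.0]
contact_force: [0.0, 0.3, -5.5]
finger_gap: 0.422
grasp_force: 40.0
```

```bash
python3 - <<'E'
from go import *
s=robot.observe(); print(s['tcp_pos'],s['finger_gap'],s['grasp_force'],s['contact_force']); go(.6473,.1050,.1115,90)
E
```

```text
[0.64715461 0.10371088 0.12652333] 0.4217373565245588 39.99810039997101 [ 0.00634029  0.28556455 -5.54157446]
now 11.4833 [0.64715461 0.10371088 0.12652333] -> offset [-0.0002  0.0013  0.015 ] turn [-0.02 -0.13  0.02]
```

Converted, 0.0155 m / 0.8 = 0.0194, 0.015 m / 0.8 = 0.0188.

Request:
apply_moves(
  steps=[
    {"offset":[0,0.0013,0.0063],"turn":[0,0,0],"jaw":1},
    {"offset":[0,0.0013,0.0113],"turn":[0,0,0],"jaw":1},
    {"offset":[0,0.0013,0.015],"turn":[0,0,0],"jaw":1},
    {"offset":[0,0.0013,0.0175],"turn":[0,0,0],"jaw":1},
    {"offset":[0,0.0013,0.0188],"turn":[0,0,0],"jaw":1},
    {"offset":[0,0.0013,0.0194],"turn":[0,0,0],"jaw":1},
    {"offset":[0,0.0013,0.0194],"turn":[0,0,0],"jaw":1},
    {"offset":[0,0.0013,0.0194],"turn":[0,0,0],"jaw":1},
  ],
)

```text
clock: 12.15
tcp_pos: [0.6478, 0.1054, 0.1124]
orientation: [0.0, -0.0, 1.0, 0.0]
contact_force: [0.1, 0.6, -5.9]
finger_gap: 0.423
grasp_force: 40.0
```

Converted, 0.002 m / 0.8 = 0.0025, 0.001 m / 0.8 = 0.0013.

Request:
apply_moves(
  steps=[
    {"offset":[0,0,0.0013],"turn":[0,0,0],"jaw":1},
    {"offset":[0,0,0.0025],"turn":[0,0,0],"jaw":1},
    {"offset":[0,0,0.0025],"turn":[0,0,0],"jaw":1},
    {"offset":[0,0,0.0025],"turn":[0,0,0],"jaw":1},
  ],
)

```text
clock: 12.48
tcp_pos: [0.648, 0.1054, 0.111]
orientation: [0.0, -0.0, 1.0, 0.0]
contact_force: [-2.5, -0.8, 5.2]
finger_gap: 0.426
grasp_force: 40.0
```

Contact is made, so I release, rise and look.

Converted, -0.14 m / 0.8 = -0.175, -0.1 m / 0.8 = -0.125.

Request:
apply_moves(
  steps=[
    {"offset":[0,0,0],"turn":[0,0,0],"jaw":0.5},
    {"offset":[0,0,0],"turn":[0,0,0],"jaw":0.4},
    {"offset":[0,0,0],"turn":[0,0,0],"jaw":0.2},
    {"offset":[0,0,0],"turn":[0,0,0],"jaw":0},
    {"offset":[0,0,0],"turn":[0,0,0],"jaw":0},
    {"offset":[0,0,0],"turn":[0,0,0],"jaw":0},
    {"offset":[0,0,-0.025],"turn":[0,0,0],"jaw":0},
    {"offset":[0,0,-0.075],"turn":[0,0,0],"jaw":0},
    {"offset":[0,0,-0.125],"turn":[0,0,0],"jaw":0},
    {"offset":[-0.0625,0,-0.175],"turn":[0,0,0],"jaw":0},
    {"offset":[-0.0625,0,-0.175],"turn":[0,0,0],"jaw":0},
    {"offset":[-0.0625,0,-0.175],"turn":[0,0,0],"jaw":0},
    {"offset":[-0.0625,0,-0.175],"turn":[0,0,0],"jaw":0},
  ],
)

```text
clock: 13.57
tcp_pos: [0.698, 0.1053, 0.2502]
orientation: [0.0, -0.0, 1.0, 0.0]
contact_force: [0.0, 0.1, -0.4]
finger_gap: 0.999
grasp_force: 0.0
```

```bash
cat > chk.py <<'E'
# check piece against plate outline in newest wrist view: chk.py tag piece x y yaw
import sys
from fit import *
t,k,x,y,w=sys.argv[1],sys.argv[2],*map(float,sys.argv[3:6])
c=pickle.load(open(t+'.pkl','rb'))[0]
m=c['m'][k][0][1]; r=fit([(c,m)],k,(x,y),.008,False,[w]); print('piece',r.x,np.degrees(r.x[2]),round(r.fun,3))
# red plate silhouette incl. piece standing on it: fit plate edges from red pixels' outer hull at z=.008
b=c['img'].astype(int); rd=((b[...,2]>b[...,1]*1.35+15)&(b[...,2]>b[...,0]*1.35+15)).astype(np.uint8)
ctr=proj(c,[x,y,.008])[0]; yy,xx=np.mgrid[:400,:640]; rd[np.hypot(xx-ctr[0],yy-ctr[1])>110]=0
rd=cv2.morphologyEx(rd,cv2.MORPH_OPEN,np.ones((3,3)))
uv=np.argwhere(rd)[:,::-1]; P=onz(c,uv,.008); P=P[np.hypot(*(P-[x,y]).T)<.075]
h=cv2.convexHull((P*1e3).astype(np.float32)); q=cv2.minAreaRect(h); print('plate from red (mm)',q)
o=c['img'].copy()
for zz,mm in ((.008,k),):
    s=4; ov=render(c,k,r.x,.008,np.array([0,0]),(400*s,640*s)); ov=cv2.resize(ov,(640,400),interpolation=cv2.INTER_AREA)
    cs,_=cv2.findContours(ov,0,1); cv2.drawContours(o,cs,-1,(255,0,255),1)
u=int(np.clip(ctr[0],110,530)); v=int(np.clip(ctr[1],100,300)); cv2.imwrite(f'pics/{t}_chk.png',cv2.resize(o[v-100:v+100,u-110:u+110],None,fx=3,fy=3)[:600,:660])
E
python3 snap.py F wrist flange; python3 chk.py F flange .647 .105 0
```

```text
wrist flange [(0.59, 5214, array([322., 142.]))]
13.6667 [0.6967 0.1054 0.2486] [-0.0014 -0.0005  1.     -0.0001]
piece [0.6493 0.1036 0.0661] 3.7878485436979354 0.023
plate from red (mm) ((647.5379638671875, 104.78480529785156), (101.03327941894531, 101.01924133300781), 23.0416259765625)
```

View pics/F_chk.png

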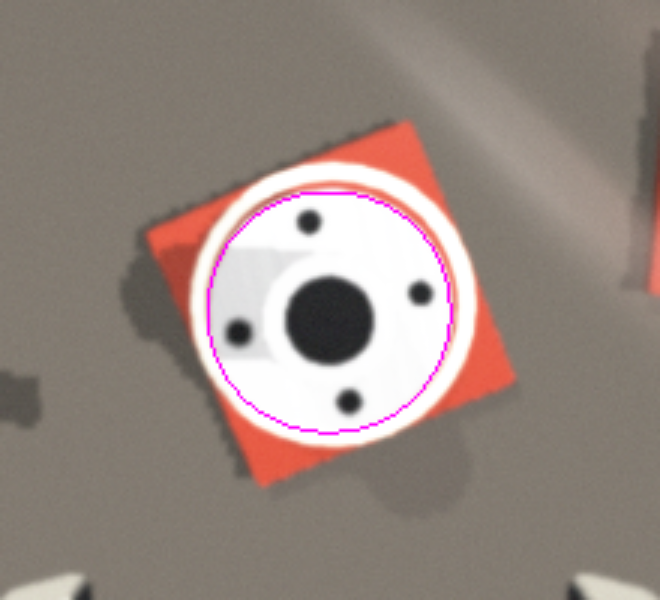

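The flange sits about 1.8 mm too far in +x and 1.2 mm too far in −y: the red gap shows only at the top right of the crop, and the circle is centred near (333,303). I regrip and shift it.

Converted, 0.1395 m / 0.8 = 0.1744, 0.05 m / 0.8 = 0.0625.

Request:
apply_moves(
  newtons=40,
  steps=[
    {"offset":[0.0625,0,0.05],"turn":[0,0,0],"jaw":0.2},
    {"offset":[0.0625,0,0.1],"turn":[0,0,0],"jaw":0.3},
    {"offset":[0.0625,0,0.1375],"turn":[0,0,0],"jaw":0.4},
    {"offset":[0.0625,0,0.1625],"turn":[0,0,0],"jaw":0.45},
    {"offset":[0.0625,0,0.1738],"turn":[0,0,0],"jaw":0.45},
    {"offset":[0.0625,0,0.1738],"turn":[0,0,0],"jaw":0.6},
    {"offset":[0.0625,0,0.1738],"turn":[0,0,0],"jaw":1},
    {"offset":[0.0625,0,0.1738],"turn":[0,0,0],"jaw":1},
    {"offset":[0.0625,0,0.1738],"turn":[0,0,0],"jaw":1},
    {"offset":[0.0625,0,0.1738],"turn":[0,0,0],"jaw":1},
    {"offset":[0.0625,0,0.1738],"turn":[0,0,0],"jaw":1},
    {"offset":[0.0625,0,0.1738],"turn":[0,0,0],"jaw":1},
    {"offset":[0.0625,0,0.1675],"turn":[0,0,0],"jaw":1},
    {"offset":[0.065,0.0015,0.1675],"turn":[0,0,0],"jaw":1},
    {"offset":[0.065,0.0015,0.1675],"turn":[0,0,0],"jaw":1},
    {"offset":[0.065,0.0015,0.1725],"turn":[0,0,0],"jaw":1},
    {"offset":[0.065,0.0015,0.1738],"turn":[0,0,0],"jaw":1},
    {"offset":[0.065,0.0015,0.1744],"turn":[0,0,0],"jaw":1},
    {"offset":[0.065,0.0015,0.1744],"turn":[0,0,0],"jaw":1},
  ],
)

```text
clock: 15.25
tcp_pos: [0.6458, 0.1066, 0.1117]
orientation: [0.0, -0.001, 1.0, -0.0]
contact_force: [-5.8, -0.7, 10.3]
finger_gap: 0.424
grasp_force: 40.0
```

Converted, -0.14 m / 0.8 = -0.175, -0.05 m / 0.8 = -0.0625.

Request:
apply_moves(
  steps=[
    {"offset":[0,0,0],"turn":[0,0,0],"jaw":0.5},
    {"offset":[0,0,0],"turn":[0,0,0],"jaw":0.4},
    {"offset":[0,0,0],"turn":[0,0,0],"jaw":0.2},
    {"offset":[0,0,0],"turn":[0,0,0],"jaw":0},
    {"offset":[0,0,0],"turn":[0,0,0],"jaw":0},
    {"offset":[0,0,0],"turn":[0,0,0],"jaw":0},
    {"offset":[0,0,-0.025],"turn":[0,0,0],"jaw":0},
    {"offset":[0,0,-0.075],"turn":[0,0,0],"jaw":0},
    {"offset":[0,0,-0.125],"turn":[0,0,0],"jaw":0},
    {"offset":[-0.0625,0,-0.175],"turn":[0,0,0],"jaw":0},
    {"offset":[-0.0625,0,-0.175],"turn":[0,0,0],"jaw":0},
    {"offset":[-0.0625,0,-0.175],"turn":[0,0,0],"jaw":0},
    {"offset":[-0.0625,0,-0.175],"turn":[0,0,0],"jaw":0},
    {"offset":[-0.0625,0,-0.175],"turn":[0,0,0],"jaw":0},
  ],
)

```text
clock: 16.42
tcp_pos: [0.6948, 0.1066, 0.2492]
orientation: [-0.001, -0.0, 1.0, -0.0]
contact_force: [-0.2, 0.3, 0.3]
finger_gap: 1.003
grasp_force: 0.0
```

```bash
python3 snap.py G wrist flange; python3 chk.py G flange .647 .105 0; python3 -c "
from go import go
go(.4503,.0883,.25,90);go(.4503,.0883,.10,90)"
```

```text
wrist flange [(0.95, 5081, array([323., 143.]))]
16.5167 [0.6947 0.1066 0.2492] [-0.0014 -0.0005  1.     -0.0001]
piece [0.6467 0.1052 0.1148] 6.575666949347754 0.037
plate from red (mm) ((647.654541015625, 104.75167846679688), (101.14424133300781, 101.01107788085938), 23.182172775268555)
now 16.5167 [0.69474886 0.10662954 0.24924726] -> offset [ 2.445e-01 -1.810e-02 -1.000e-04] turn [-0.01 -0.16  0.06]
now 16.5167 [0.69474886 0.10662954 0.24924726] -> offset [ 0.2441 -0.018   0.1499] turn [-0.01 -0.16  0.06]
```

The flange is centred to within 1 mm. Next is the pipe; the camera reads about 1.3 mm low in y, and I correct for that.

Converted, 0.244 m / 0.8 = 0.305, 0.15 m / 0.8 = 0.1875.

Request:
apply_moves(
  newtons=40,
  steps=[
    {"offset":[0.305,-0.0213,0],"turn":[0,0,0],"jaw":0},
    {"offset":[0.305,-0.0213,0],"turn":[0,0,0],"jaw":0},
    {"offset":[0.305,-0.0213,0],"turn":[0,0,0],"jaw":0},
    {"offset":[0.305,-0.0213,0],"turn":[0,0,0],"jaw":0},
    {"offset":[0.305,-0.0213,0],"turn":[0,0,0],"jaw":0},
    {"offset":[0.305,-0.0213,0],"turn":[0,0,0],"jaw":0},
    {"offset":[0.305,-0.0213,0.025],"turn":[0,0,0],"jaw":0},
    {"offset":[0.305,-0.0213,0.075],"turn":[0,0,0],"jaw":0},
    {"offset":[0.305,-0.0213,0.125],"turn":[0,0,0],"jaw":0},
    {"offset":[0.305,-0.0213,0.1625],"turn":[0,0,0],"jaw":0.1},
    {"offset":[0.305,-0.0213,0.1875],"turn":[0,0,0],"jaw":0.3},
    {"offset":[0.305,-0.0213,0.1875],"turn":[0,0,0],"jaw":0.4},
    {"offset":[0.305,-0.0213,0.1875],"turn":[0,0,0],"jaw":1},
    {"offset":[0.305,-0.0213,0.1875],"turn":[0,0,0],"jaw":1},
    {"offset":[0.305,-0.0213,0.1875],"turn":[0,0,0],"jaw":1},
    {"offset":[0.305,-0.0213,0.1875],"turn":[0,0,0],"jaw":1},
    {"offset":[0.305,-0.0213,0.1875],"turn":[0,0,0],"jaw":1},
    {"offset":[0.305,-0.0213,0.1875],"turn":[0,0,0],"jaw":1},
    {"offset":[0.305,-0.0213,0.1875],"turn":[0,0,0],"jaw":1},
    {"offset":[0.305,-0.0213,0.1875],"turn":[0,0,0],"jaw":1},
  ],
)

```text
clock: 18.18
tcp_pos: [0.4523, 0.0895, 0.1018]
orientation: [0.001, -0.001, 1.0, 0.0]
contact_force: [-1.4, 0.7, 8.8]
finger_gap: 0.499
grasp_force: 39.9
```

```bash
python3 -c "
from go import go
go(.6157,-.2597,.22,90);go(.6157,-.2597,.11,90)"
```

```text
now 18.1833 [0.45225847 0.08949124 0.10180433] -> offset [-0.1633 -0.3493 -0.118 ] turn [0.01 0.1  0.06]
now 18.1833 [0.45225847 0.08949124 0.10180433] -> offset [-0.1631 -0.3494 -0.008 ] turn [0.01 0.1  0.06]
```

Converted, -0.3495 m / 0.8 = -0.4369, -0.165 m / 0.8 = -0.2063.

Request:
apply_moves(
  steps=[
    {"offset":[0,0,-0.025],"turn":[0,0,0],"jaw":1},
    {"offset":[0,0,-0.075],"turn":[0,0,0],"jaw":1},
    {"offset":[0,0,-0.125],"turn":[0,0,0],"jaw":1},
    {"offset":[-0.2063,-0.4369,-0.1375],"turn":[0,0,0],"jaw":1},
    {"offset":[-0.2063,-0.4369,-0.1375],"turn":[0,0,0],"jaw":1},
    {"offset":[-0.2063,-0.4369,-0.1375],"turn":[0,0,0],"jaw":1},
    {"offset":[-0.2063,-0.4369,-0.1375],"turn":[0,0,0],"jaw":1},
    {"offset":[-0.2063,-0.4369,-0.1375],"turn":[0,0,0],"jaw":1},
    {"offset":[-0.2063,-0.4369,-0.1375],"turn":[0,0,0],"jaw":1},
    {"offset":[-0.2063,-0.4369,-0.1375],"turn":[0,0,0],"jaw":1},
    {"offset":[-0.2063,-0.4369,-0.1375],"turn":[0,0,0],"jaw":1},
    {"offset":[-0.2063,-0.4369,-0.1375],"turn":[0,0,0],"jaw":1},
    {"offset":[-0.2063,-0.4369,-0.1375],"turn":[0,0,0],"jaw":1},
    {"offset":[-0.2063,-0.4369,-0.125],"turn":[0,0,0],"jaw":1},
    {"offset":[-0.2063,-0.4369,-0.0875],"turn":[0,0,0],"jaw":1},
    {"offset":[-0.2063,-0.4369,-0.0563],"turn":[0,0,0],"jaw":1},
    {"offset":[-0.2063,-0.4369,-0.0313],"turn":[0,0,0],"jaw":1},
    {"offset":[-0.2063,-0.4369,-0.0225],"turn":[0,0,0],"jaw":1},
    {"offset":[-0.2063,-0.4369,-0.0225],"turn":[0,0,0],"jaw":1},
    {"offset":[-0.2063,-0.4369,-0.0225],"turn":[0,0,0],"jaw":1},
  ],
)

```text
clock: 19.85
tcp_pos: [0.6172, -0.2595, 0.1193]
orientation: [0.0, -0.001, 1.0, -0.0]
contact_force: [0.1, 0.2, -1.8]
finger_gap: 0.502
grasp_force: 39.9
```

```bash
python3 -c "
from go import go
go(.6172,-.2597,.11,90)"
```

```text
now 19.85 [ 0.61716627 -0.25949193  0.11932757] -> offset [-0.     -0.0002  0.0093] turn [-0.    0.01  0.08]
```

Converted, 0.0095 m / 0.8 = 0.0119, 0.009 m / 0.8 = 0.0113.

Request:
apply_moves(
  steps=[
    {"offset":[0,0,0.005],"turn":[0,0,0],"jaw":1},
    {"offset":[0,0,0.0088],"turn":[0,0,0],"jaw":1},
    {"offset":[0,0,0.01],"turn":[0,0,0],"jaw":1},
    {"offset":[0,0,0.0113],"turn":[0,0,0],"jaw":1},
    {"offset":[0,0,0.0119],"turn":[0,0,0],"jaw":1},
    {"offset":[0,0,0.0119],"turn":[0,0,0],"jaw":1},
    {"offset":[0,0,0.0119],"turn":[0,0,0],"jaw":1},
  ],
)

```text
clock: 20.43
tcp_pos: [0.6172, -0.26, 0.1099]
orientation: [0.0, -0.0, 1.0, -0.0]
contact_force: [-3.3, 1.6, 6.3]
finger_gap: 0.502
grasp_force: 39.9
```

Contact is made, so I release, rise and check.

Converted, -0.14 m / 0.8 = -0.175, -0.1 m / 0.8 = -0.125.

Request:
apply_moves(
  steps=[
    {"offset":[0,0,0],"turn":[0,0,0],"jaw":0.4},
    {"offset":[0,0,0],"turn":[0,0,0],"jaw":0.3},
    {"offset":[0,0,0],"turn":[0,0,0],"jaw":0.1},
    {"offset":[0,0,0],"turn":[0,0,0],"jaw":0},
    {"offset":[0,0,0],"turn":[0,0,0],"jaw":0},
    {"offset":[0,0,0],"turn":[0,0,0],"jaw":0},
    {"offset":[0,0,-0.025],"turn":[0,0,0],"jaw":0},
    {"offset":[0,0,-0.075],"turn":[0,0,0],"jaw":0},
    {"offset":[0,0,-0.125],"turn":[0,0,0],"jaw":0},
    {"offset":[-0.0625,0,-0.175],"turn":[0,0,0],"jaw":0},
    {"offset":[-0.0625,0,-0.175],"turn":[0,0,0],"jaw":0},
    {"offset":[-0.0625,0,-0.175],"turn":[0,0,0],"jaw":0},
    {"offset":[-0.0625,0,-0.175],"turn":[0,0,0],"jaw":0},
    {"offset":[-0.0625,0,-0.175],"turn":[0,0,0],"jaw":0},
  ],
)

```text
clock: 21.6
tcp_pos: [0.6662, -0.2598, 0.2477]
orientation: [-0.001, -0.0, 1.0, 0.0]
contact_force: [-0.2, -0.0, -0.1]
finger_gap: 0.998
grasp_force: 0.0
```

```bash
sed -i 's/rd=((b/HUE=b[...,1]<b[...,0]*1.25+12; rd=(HUE\&(b/' chk.py; python3 snap.py H wrist pipe; python3 chk.py H pipe .6157 -.261 0; python3 -c "
from go import go
go(.48,.29,.28,111)"
```

```text
wrist pipe [(0.7, 1403, array([322., 146.]))]
21.7 [ 0.6661 -0.2599  0.2477] [-0.0013 -0.0003  1.      0.0005]
piece [ 0.615  -0.2614  0.0322] 1.8421070276686555 0.052
plate from red (mm) ((615.5311279296875, -260.8371887207031), (101.12484741210938, 101.11273956298828), 32.52494430541992)
now 21.7 [ 0.66605965 -0.2599026   0.24772223] -> offset [ 0.1859  0.55   -0.0312] turn [  0.09  -0.13 -20.97]
```

View pics/H_chk.png

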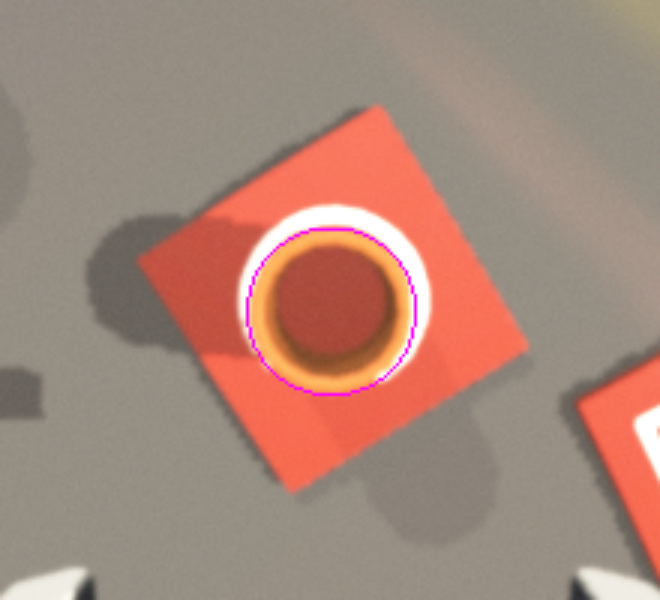

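The pipe is centred to within 1 mm. I move on to the square tube.

Converted, 0.56 m / 0.8 = 0.7, 0.22 m / 0.8 = 0.275.

Request:
apply_moves(
  steps=[
    {"offset":[0.0375,0.1,0],"turn":[0,0,0],"jaw":0},
    {"offset":[0.275,0.7,0],"turn":[0,0,0],"jaw":0},
    {"offset":[0.275,0.7,0],"turn":[0,0,0],"jaw":0},
    {"offset":[0.275,0.7,0],"turn":[0,0,0],"jaw":0},
    {"offset":[0.275,0.7,0],"turn":[0,0,0],"jaw":0},
    {"offset":[0.275,0.7,0],"turn":[0,0,0],"jaw":0},
    {"offset":[0.275,0.7,0],"turn":[0,0,0],"jaw":0},
    {"offset":[0.275,0.7,0],"turn":[0,0,0],"jaw":0},
    {"offset":[0.275,0.7,0],"turn":[0,0,0],"jaw":0},
    {"offset":[0.275,0.7,0],"turn":[0,0,0],"jaw":0},
    {"offset":[0.275,0.7,0],"turn":[0,0,0],"jaw":0},
    {"offset":[0.275,0.7,0],"turn":[0,0,0],"jaw":0},
    {"offset":[0.275,0.7,0],"turn":[0,0,0],"jaw":0},
    {"offset":[0.275,0.7,0],"turn":[0,0,0],"jaw":0},
    {"offset":[0.275,0.7,0],"turn":[0,0,0],"jaw":0},
    {"offset":[0.275,0.7,0],"turn":[0,0,0],"jaw":0},
    {"offset":[0.275,0.7,0],"turn":[0,0,0],"jaw":0},
    {"offset":[0.275,0.7,0],"turn":[0,0,0],"jaw":0},
  ],
)

```text
clock: 23.2
tcp_pos: [0.4466, 0.2988, 0.2488]
orientation: [-0.0, -0.0, 1.0, -0.0]
contact_force: [0.0, -0.1, 0.3]
finger_gap: 0.997
grasp_force: 0.0
```

```bash
python3 snap.py I wrist square,channel; python3 - <<'E'
from fit import *
from go import go
c=pickle.load(open('I.pkl','rb'))[0]
for k,p,w in (('square',(.3667,.295),.36),('channel',(.5035,.4362),-.33)):
    m=c['m'][k][0][1]; r=fit([(c,m)],k,p,0,False,[w]); print(k,r.x,np.degrees(r.x[2]),r.fun)
    if k=='square': p=r.x
psi=90+np.degrees(p[2]); print(psi)
go(p[0],p[1]+.0013,.25,psi); go(p[0],p[1]+.0013,.10,psi)
E
```

```text
wrist square [(0.98, 1960, array([320., 109.]))]
wrist channel [(0.69, 2270, array([452., 227.]))]
23.35 [0.4471 0.2987 0.2491] [-0.0001  0.0004  1.     -0.0001]
square [0.3666 0.2957 0.3518] 20.1545154357988 0.026471786891926974
channel [ 0.5026  0.4378 -0.2974] -17.040692005056805 0.3473632759463423Traceback (most recent call last):
  File "<stdin>", line 7, in <module>
IndexError: tuple index out of range
```

Converted, 0.149 m / 0.8 = 0.1863, 0.0805 m / 0.8 = 0.1006, -20.3 degrees / 180 = -0.1128.

Request:
apply_moves(
  newtons=40,
  steps=[
    {"offset":[0.1006,-0.0021,0],"turn":[0,0,-0.1128],"jaw":0},
    {"offset":[0.1006,-0.0021,0],"turn":[0,0,-0.1128],"jaw":0},
    {"offset":[0.1006,-0.0021,0.025],"turn":[0,0,-0.1128],"jaw":0},
    {"offset":[0.1006,-0.0021,0.0625],"turn":[0,0,-0.1128],"jaw":0},
    {"offset":[0.1006,-0.0021,0.1],"turn":[0,0,-0.1128],"jaw":0},
    {"offset":[0.1006,-0.0021,0.1375],"turn":[0,0,-0.1128],"jaw":0},
    {"offset":[0.1006,-0.0021,0.1688],"turn":[0,0,-0.1128],"jaw":0},
    {"offset":[0.1006,-0.0021,0.1863],"turn":[0,0,-0.1128],"jaw":0.1},
    {"offset":[0.1006,-0.0021,0.1863],"turn":[0,0,-0.1128],"jaw":0.3},
    {"offset":[0.1006,-0.0021,0.1863],"turn":[0,0,-0.1128],"jaw":0.6},
    {"offset":[0.1006,-0.0021,0.1863],"turn":[0,0,-0.1128],"jaw":1},
    {"offset":[0.1006,-0.0021,0.1863],"turn":[0,0,-0.1128],"jaw":1},
    {"offset":[0.1006,-0.0021,0.1863],"turn":[0,0,-0.1128],"jaw":1},
    {"offset":[0.1006,-0.0021,0.1863],"turn":[0,0,-0.1128],"jaw":1},
    {"offset":[0.1006,-0.0021,0.1863],"turn":[0,0,-0.1128],"jaw":1},
    {"offset":[0.1006,-0.0021,0.1863],"turn":[0,0,-0.1128],"jaw":1},
    {"offset":[0.1006,-0.0021,0.1863],"turn":[0,0,-0.1128],"jaw":1},
    {"offset":[0.1006,-0.0021,0.1863],"turn":[0,0,-0.1128],"jaw":1},
  ],
)

```text
clock: 24.85
tcp_pos: [0.3664, 0.2982, 0.101]
orientation: [0.001, -0.177, 0.984, 0.0]
contact_force: [-0.5, -1.1, 7.4]
finger_gap: 0.532
grasp_force: 40.0
```

```bash
python3 -c "
from go import go
go(.3666,.2970,.1,110.2);go(.6692,-.1034,.2,119.8);go(.6692,-.1034,.12,119.8)"
```

```text
now 24.85 [0.36639477 0.29821476 0.10096283] -> offset [ 0.0002 -0.0012  0.001 ] turn [0.01 0.06 0.16]
now 24.85 [0.36639477 0.29821476 0.10096283] -> offset [-0.1443 -0.4819 -0.0989] turn [ 0.    0.06 -9.44]
now 24.85 [0.36639477 0.29821476 0.10096283] -> offset [-0.1442 -0.4819 -0.0189] turn [ 0.    0.06 -9.44]
```

Converted, -0.482 m / 0.8 = -0.6025, -0.06 m / 0.8 = -0.075, -9.4 degrees / 180 = -0.0522.

Request:
apply_moves(
  steps=[
    {"offset":[0,0,-0.025],"turn":[0,0,0],"jaw":1},
    {"offset":[0,0,-0.075],"turn":[0,0,0],"jaw":1},
    {"offset":[0,0,-0.125],"turn":[0,0,0],"jaw":1},
    {"offset":[-0.18,-0.6025,-0.1375],"turn":[0,0,-0.0522],"jaw":1},
    {"offset":[-0.18,-0.6025,-0.1375],"turn":[0,0,-0.0522],"jaw":1},
    {"offset":[-0.18,-0.6025,-0.1375],"turn":[0,0,-0.0522],"jaw":1},
    {"offset":[-0.18,-0.6025,-0.1375],"turn":[0,0,-0.0522],"jaw":1},
    {"offset":[-0.18,-0.6025,-0.1375],"turn":[0,0,-0.0522],"jaw":1},
    {"offset":[-0.18,-0.6025,-0.1375],"turn":[0,0,-0.0522],"jaw":1},
    {"offset":[-0.18,-0.6025,-0.1375],"turn":[0,0,-0.0522],"jaw":1},
    {"offset":[-0.18,-0.6025,-0.1375],"turn":[0,0,-0.0522],"jaw":1},
    {"offset":[-0.18,-0.6025,-0.1375],"turn":[0,0,-0.0522],"jaw":1},
    {"offset":[-0.18,-0.6025,-0.1375],"turn":[0,0,-0.0522],"jaw":1},
    {"offset":[-0.18,-0.6025,-0.1375],"turn":[0,0,-0.0522],"jaw":1},
    {"offset":[-0.18,-0.6025,-0.1375],"turn":[0,0,-0.0522],"jaw":1},
    {"offset":[-0.18,-0.6025,-0.1375],"turn":[0,0,-0.0522],"jaw":1},
    {"offset":[-0.18,-0.6025,-0.1375],"turn":[0,0,-0.0522],"jaw":1},
    {"offset":[-0.18,-0.6025,-0.1125],"turn":[0,0,-0.0522],"jaw":1},
    {"offset":[-0.18,-0.6025,-0.075],"turn":[0,0,-0.0522],"jaw":1},
    {"offset":[-0.18,-0.6025,-0.075],"turn":[0,0,-0.0522],"jaw":1},
  ],
)

```text
clock: 26.52
tcp_pos: [0.6657, -0.1024, 0.1545]
orientation: [-0.004, -0.257, 0.966, 0.002]
contact_force: [-2.4, 0.1, -6.2]
finger_gap: 0.532
grasp_force: 40.0
```

```bash
python3 -c "
from go import go
go(.6692,-.1034,.109,119.8)"
```

```text
now 26.5167 [ 0.66568884 -0.10235699  0.1545062 ] -> offset [-0.0028 -0.003   0.0455] turn [ 0.38 -0.4  -0.02]
```

Converted, 0.042 m / 0.8 = 0.0525, 0.038 m / 0.8 = 0.0475.

Request:
apply_moves(
  steps=[
    {"offset":[0,0,0.0125],"turn":[0,0,0],"jaw":1},
    {"offset":[0,0,0.0313],"turn":[0,0,0],"jaw":1},
    {"offset":[0,0,0.0475],"turn":[0,0,0],"jaw":1},
    {"offset":[0,0,0.0525],"turn":[0,0,0],"jaw":1},
    {"offset":[0,0,0.0525],"turn":[0,0,0],"jaw":1},
    {"offset":[0,0,0.0525],"turn":[0,0,0],"jaw":1},
  ],
)

```text
clock: 27.02
tcp_pos: [0.6689, -0.1037, 0.1184]
orientation: [0.0, -0.257, 0.966, -0.0]
contact_force: [-0.1, 0.1, -4.1]
finger_gap: 0.537
grasp_force: 40.0
```

```bash
python3 -c "
from go import go
go(.6692,-.1034,.109,119.8)"
```

```text
now 27.0167 [ 0.66888704 -0.10372883  0.11843233] -> offset [-0.0004  0.0001  0.0094] turn [-0.01  0.01 -0.05]
```

Request:
apply_moves(
  steps=[
    {"offset":[0,0,0.005],"turn":[0,0,0],"jaw":1},
    {"offset":[0,0,0.0088],"turn":[0,0,0],"jaw":1},
    {"offset":[0,0,0.01],"turn":[0,0,0],"jaw":1},
    {"offset":[0,0,0.0113],"turn":[0,0,0],"jaw":1},
    {"offset":[0,0,0.0121],"turn":[0,0,0],"jaw":1},
    {"offset":[0,0,0.0121],"turn":[0,0,0],"jaw":1},
    {"offset":[0,0,0.0121],"turn":[0,0,0],"jaw":1},
  ],
)

```text
clock: 27.6
tcp_pos: [0.6688, -0.1038, 0.1091]
orientation: [0.0, -0.257, 0.966, -0.0]
contact_force: [-2.9, 1.2, 1.8]
finger_gap: 0.538
grasp_force: 40.0
```

Request:
apply_moves(
  steps=[
    {"offset":[0,0,0.0006],"turn":[0,0,0],"jaw":0.4},
    {"offset":[0,0,0.0006],"turn":[0,0,0],"jaw":0.3},
    {"offset":[0,0,0.0006],"turn":[0,0,0],"jaw":0.1},
    {"offset":[0,0,0.0006],"turn":[0,0,0],"jaw":0},
    {"offset":[0,0,0],"turn":[0,0,0],"jaw":0},
    {"offset":[0,0,0],"turn":[0,0,0],"jaw":0},
    {"offset":[0,0,-0.025],"turn":[0,0,0],"jaw":0},
    {"offset":[0,0,-0.075],"turn":[0,0,0],"jaw":0},
    {"offset":[0,0,-0.125],"turn":[0,0,0],"jaw":0},
    {"offset":[-0.0625,0,-0.175],"turn":[0,0,0],"jaw":0},
    {"offset":[-0.0625,0,-0.175],"turn":[0,0,0],"jaw":0},
    {"offset":[-0.0625,0,-0.175],"turn":[0,0,0],"jaw":0},
    {"offset":[-0.0625,0,-0.175],"turn":[0,0,0],"jaw":0},
    {"offset":[-0.0625,0,-0.175],"turn":[0,0,0],"jaw":0},
  ],
)

```text
clock: 28.77
tcp_pos: [0.7113, -0.0792, 0.2471]
orientation: [-0.001, -0.257, 0.966, 0.0]
contact_force: [-1.2, -1.2, -1.1]
finger_gap: 1.003
grasp_force: 0.0
```

```bash
python3 snap.py J wrist square; python3 chk.py J square .6692 -.1047 .52; python3 -c "
from go import go
go(.60,.42,.25,90)"
```

```text
wrist square [(0.6, 1904, array([323., 148.]))]
28.8667 [ 0.7112 -0.0794  0.247 ] [-0.0012 -0.2565  0.9666  0.0005]
piece [ 0.6678 -0.1056  0.5069] 29.04314026330087 0.039
plate from red (mm) ((669.1806030273438, -105.23973083496094), (100.03546142578125, 101.14681243896484), 29.918228149414062)
now 28.8667 [ 0.71119527 -0.07941238  0.24703354] -> offset [-0.151   0.4888 -0.0025] turn [ 0.06 -0.14 29.72]
```

View pics/J_chk.png

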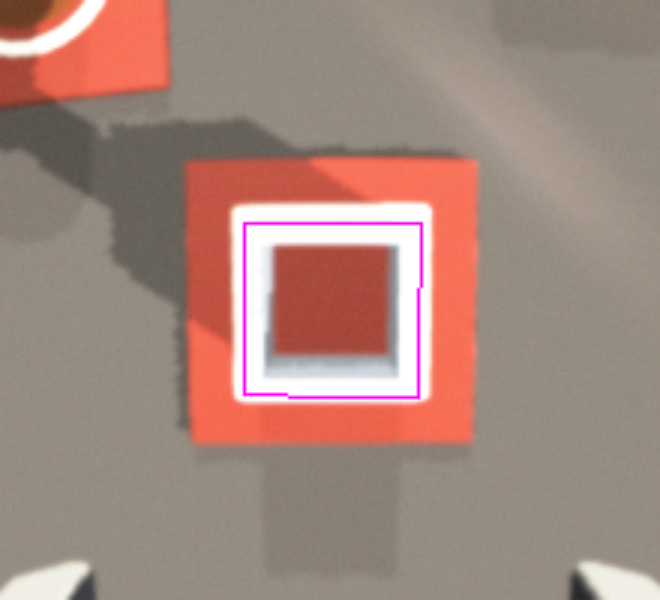

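The square is within 1.5 mm and 1°. Now the channel.

```bash
python3 -c "
from go import go
go(.5035,.4375,.24,70.9)"
```

```text
now 28.8667 [ 0.71119527 -0.07941238  0.24703354] -> offset [-0.0759  0.5519  0.0077] turn [ 3.000e-02 -1.500e-01  4.882e+01]
```

Converted, 0.552 m / 0.8 = 0.69, 0.007 m / 0.8 = 0.0088, 48.8 degrees / 180 = 0.2711.

Request:
apply_moves(
  steps=[
    {"offset":[-0.0125,0.1,0],"turn":[0,0,0.0389],"jaw":0},
    {"offset":[-0.095,0.69,0.0088],"turn":[0,0,0.2711],"jaw":0},
    {"offset":[-0.095,0.69,0.0088],"turn":[0,0,0.2711],"jaw":0},
    {"offset":[-0.095,0.69,0.0088],"turn":[0,0,0.2711],"jaw":0},
    {"offset":[-0.095,0.69,0.0088],"turn":[0,0,0.2711],"jaw":0},
    {"offset":[-0.095,0.69,0.0088],"turn":[0,0,0.2711],"jaw":0},
    {"offset":[-0.095,0.69,0.0088],"turn":[0,0,0.2711],"jaw":0},
    {"offset":[-0.095,0.69,0.0088],"turn":[0,0,0.2711],"jaw":0},
    {"offset":[-0.095,0.69,0.0088],"turn":[0,0,0.2711],"jaw":0},
    {"offset":[-0.095,0.69,0.0088],"turn":[0,0,0.2711],"jaw":0},
    {"offset":[-0.095,0.69,0.0088],"turn":[0,0,0.2711],"jaw":0},
    {"offset":[-0.095,0.69,0.0088],"turn":[0,0,0.2711],"jaw":0},
    {"offset":[-0.095,0.69,0.0088],"turn":[0,0,0.2711],"jaw":0},
    {"offset":[-0.095,0.69,0.0088],"turn":[0,0,0.2711],"jaw":0},
    {"offset":[-0.095,0.69,0.0088],"turn":[0,0,0.2711],"jaw":0},
    {"offset":[-0.095,0.69,0.0088],"turn":[0,0,0.2711],"jaw":0},
    {"offset":[-0.095,0.69,0.0088],"turn":[0,0,0.2711],"jaw":0},
    {"offset":[-0.095,0.69,0.0088],"turn":[0,0,0.2711],"jaw":0},
  ],
)

```text
clock: 30.37
tcp_pos: [0.5049, 0.4365, 0.2413]
orientation: [-0.0, 0.166, 0.986, -0.0]
contact_force: [0.1, 0.3, -0.3]
finger_gap: 1.0
grasp_force: 0.0
```

```bash
python3 -c "
from go import go
go(.5035,.4375,.091,70.9)"
```

```text
now 30.3667 [0.50492805 0.43650328 0.24132907] -> offset [0.0017 0.0006 0.1503] turn [-0.03 -0.01 -0.05]
```

Converted, 0.15 m / 0.8 = 0.1875, 0.135 m / 0.8 = 0.1688.

Request:
apply_moves(
  newtons=40,
  steps=[
    {"offset":[0.001,0.0006,0.05],"turn":[0,0,0],"jaw":0},
    {"offset":[0.001,0.0006,0.1],"turn":[0,0,0],"jaw":0},
    {"offset":[0.001,0.0006,0.1375],"turn":[0,0,0],"jaw":0},
    {"offset":[0.001,0.0006,0.1688],"turn":[0,0,0],"jaw":0},
    {"offset":[0.001,0.0006,0.1875],"turn":[0,0,0],"jaw":0.1},
    {"offset":[0.001,0.0006,0.1875],"turn":[0,0,0],"jaw":0.3},
    {"offset":[0.001,0.0006,0.1875],"turn":[0,0,0],"jaw":0.5},
    {"offset":[0.001,0.0006,0.1875],"turn":[0,0,0],"jaw":1},
    {"offset":[0.001,0.0006,0.1875],"turn":[0,0,0],"jaw":1},
    {"offset":[0.001,0.0006,0.1875],"turn":[0,0,0],"jaw":1},
    {"offset":[0.001,0.0006,0.1875],"turn":[0,0,0],"jaw":1},
    {"offset":[0.001,0.0006,0.1875],"turn":[0,0,0],"jaw":1},
    {"offset":[0.001,0.0006,0.1875],"turn":[0,0,0],"jaw":1},
    {"offset":[0.001,0.0006,0.1875],"turn":[0,0,0],"jaw":1},
    {"offset":[0.001,0.0006,0.1875],"turn":[0,0,0],"jaw":1},
    {"offset":[0.001,0.0006,0.1875],"turn":[0,0,0],"jaw":1},
  ],
)

```text
clock: 31.7
tcp_pos: [0.5037, 0.4389, 0.0922]
orientation: [0.0, 0.165, 0.986, 0.0]
contact_force: [-1.3, -2.0, 5.2]
finger_gap: 0.466
grasp_force: 40.0
```

```bash
python3 -c "
from go import go
go(.5035,.4375,.091,70.9);go(.5953,.2750,.18,84.5)"
```

```text
now 31.7 [0.50374835 0.43885969 0.09218067] -> offset [-0.0002 -0.0014  0.0012] turn [0.02 0.02 0.06]
now 31.7 [0.50374835 0.43885969 0.09218067] -> offset [-0.14   -0.125  -0.0878] turn [  0.02   0.02 -13.54]
```

Converted, -0.14 m / 0.8 = -0.175, -0.125 m / 0.8 = -0.1563, -13.5 degrees / 180 = -0.075.

Request:
apply_moves(
  steps=[
    {"offset":[0,0,-0.025],"turn":[0,0,0],"jaw":1},
    {"offset":[0,0,-0.075],"turn":[0,0,0],"jaw":1},
    {"offset":[-0.175,-0.1563,-0.1],"turn":[0,0,-0.075],"jaw":1},
    {"offset":[-0.175,-0.1563,-0.1],"turn":[0,0,-0.075],"jaw":1},
    {"offset":[-0.175,-0.1563,-0.1],"turn":[0,0,-0.075],"jaw":1},
    {"offset":[-0.175,-0.1563,-0.1],"turn":[0,0,-0.075],"jaw":1},
    {"offset":[-0.175,-0.1563,-0.1],"turn":[0,0,-0.075],"jaw":1},
    {"offset":[-0.175,-0.1563,-0.1],"turn":[0,0,-0.075],"jaw":1},
    {"offset":[-0.175,-0.1563,-0.075],"turn":[0,0,-0.075],"jaw":1},
    {"offset":[-0.175,-0.1563,-0.0438],"turn":[0,0,-0.075],"jaw":1},
    {"offset":[-0.175,-0.1563,-0.025],"turn":[0,0,-0.075],"jaw":1},
    {"offset":[-0.175,-0.1563,-0.0225],"turn":[0,0,-0.075],"jaw":1},
    {"offset":[-0.175,-0.1563,-0.0225],"turn":[0,0,-0.075],"jaw":1},
    {"offset":[-0.175,-0.1563,-0.0225],"turn":[0,0,-0.075],"jaw":1},
  ],
)

```text
clock: 32.87
tcp_pos: [0.5954, 0.2754, 0.1103]
orientation: [0.0, 0.048, 0.999, 0.0]
contact_force: [-0.6, 1.1, -3.7]
finger_gap: 0.471
grasp_force: 40.0
```

```bash
python3 -c "
from go import go
go(.5953,.2751,.1002,84.5)"
```

```text
now 32.8667 [0.59540638 0.27535943 0.11027293] -> offset [ 0.0001 -0.0003  0.0101] turn [ 0.02  0.04 -0.03]
```

Converted, 0.0103 m / 0.8 = 0.0129, 0.01 m / 0.8 = 0.0125.

Request:
apply_moves(
  steps=[
    {"offset":[0,0,0.005],"turn":[0,0,0],"jaw":1},
    {"offset":[0,0,0.0088],"turn":[0,0,0],"jaw":1},
    {"offset":[0,0,0.0113],"turn":[0,0,0],"jaw":1},
    {"offset":[0,0,0.0125],"turn":[0,0,0],"jaw":1},
    {"offset":[0,0,0.0129],"turn":[0,0,0],"jaw":1},
    {"offset":[0,0,0.0129],"turn":[0,0,0],"jaw":1},
    {"offset":[0,0,0.0129],"turn":[0,0,0],"jaw":1},
  ],
)

```text
clock: 33.45
tcp_pos: [0.5952, 0.275, 0.1002]
orientation: [0.0, 0.048, 0.999, 0.0]
contact_force: [-4.4, -0.6, 5.8]
finger_gap: 0.477
grasp_force: 40.0
```

Request:
apply_moves(
  steps=[
    {"offset":[0,0,0],"turn":[0,0,0],"jaw":0.45},
    {"offset":[0,0,0],"turn":[0,0,0],"jaw":0.3},
    {"offset":[0,0,0],"turn":[0,0,0],"jaw":0.1},
    {"offset":[0,0,0],"turn":[0,0,0],"jaw":0},
    {"offset":[0,0,0],"turn":[0,0,0],"jaw":0},
    {"offset":[0,0,0],"turn":[0,0,0],"jaw":0},
    {"offset":[0,0,-0.025],"turn":[0,0,0],"jaw":0},
    {"offset":[0,0,-0.075],"turn":[0,0,0],"jaw":0},
    {"offset":[0,0,-0.125],"turn":[0,0,0],"jaw":0},
    {"offset":[-0.0875,0,-0.175],"turn":[0,0,0],"jaw":0},
    {"offset":[-0.0875,0,-0.2],"turn":[0,0,0],"jaw":0},
    {"offset":[-0.0875,0,-0.2],"turn":[0,0,0],"jaw":0},
    {"offset":[-0.0875,0,-0.2],"turn":[0,0,0],"jaw":0},
    {"offset":[-0.0875,0,-0.2],"turn":[0,0,0],"jaw":0},
  ],
)

```text
clock: 34.62
tcp_pos: [0.6645, 0.268, 0.2585]
orientation: [-0.0, 0.049, 0.999, -0.0]
contact_force: [-0.0, -0.3, -0.3]
finger_gap: 0.999
grasp_force: 0.0
```

```bash
python3 snap.py K wrist channel; python3 chk.py K channel .5953 .2737 -.096; python3 snap.py L side,scene tape,tin
```

```text
wrist channel [(0.86, 3669, array([323., 121.]))]
34.7167 [0.6636 0.2682 0.2574] [-0.0014  0.0482  0.9988 -0.0005]
piece [ 0.5952  0.2736 -0.0918] -5.26240238913074 0.029
plate from red (mm) ((595.410888671875, 273.3984069824219), (100.19026947021484, 100.77752685546875), 84.97163391113281)
side tape [(0.65, 505, array([315., 220.]))]
side tin [(0.94, 835, array([346., 301.]))]
scene tape [(0.67, 480, array([308., 168.]))]
scene tin [(0.89, 496, array([242., 105.]))]
35.0167 [0.6645 0.2683 0.2588] [-0.0003  0.0483  0.9988 -0.0001]
```

View pics/K_chk.png

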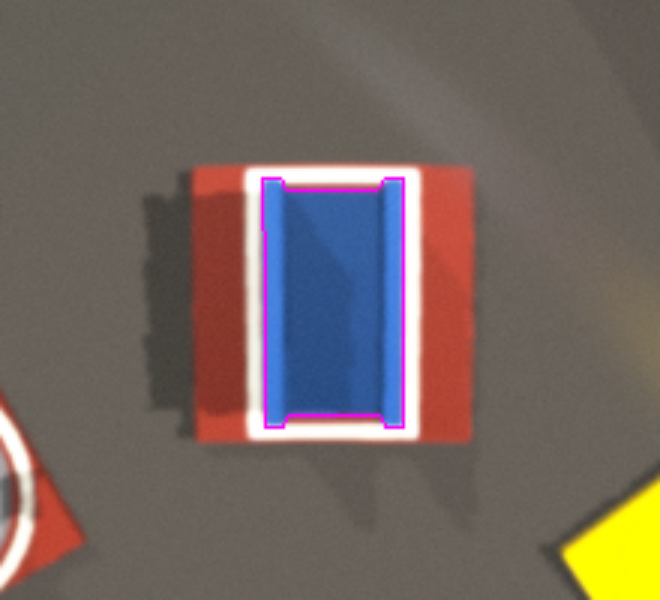

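View pics/L_side.png

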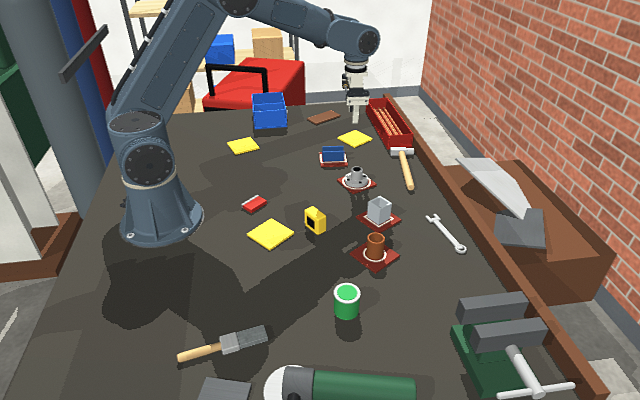

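The channel is centred in its rectangle. In the side view all four pieces stand on their plates, at about (333,156), (356,177), (378,210) and (375,247). The tape (315,220) and the tin (346,301) have not moved.

```bash
python3 -c "
from station import robot
print(robot.hand_in())"
```

```text
the job is handed in; nothing more can be done
None
```

The job is handed in: flange, pipe stub, square tube and U channel stand upright on their plates, each measured within about 1.5 mm of centre and 1° of its outline; the tape and tin were not moved, and the clock was at about 35 s of the 109 s limit.

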